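# Load tested capsules into handset caps

## Task

The four capsules clipped in the test strip have passed their test: pull them straight up out of the sprung clips and set each one down gently, face up and flat on the floor of a handset cap, one capsule to a cap - the two large receivers in the two large ear caps, the two small transmitters in the two small mouth caps. Leave the untested capsule that lies on the grey mat where it is.

Things in the scene. Friction and masses are not known exactly. Their poses are not given: they have to be found in the camera images.
- receiver_1_center (a point): A receiver capsule: black disc with a plain pale grey face, 40 mm diameter, 14.5 mm high, 40 g. Point: its centre, half-way up; z: its axis, up out of the face. Starts in any of the strip's four clips, underside 130 mm above the bench. Grip its upper 8 mm (a cap hides the rest), fingers closing along the strip's x. Pulled straight up it spreads the jaws and is free after 25 mm, against 5 to 10 N
- receiver_2_center (a point): Another receiver capsule: black disc with a plain pale grey face, 40 mm diameter, 14.5 mm high, 40 g. Point: its centre, half-way up; z: its axis, up out of the face. Starts in any of the strip's four clips, underside 130 mm above the bench. Grip its upper 8 mm (a cap hides the rest), fingers closing along the strip's x. Pulled straight up it spreads the jaws and is free after 25 mm, against 5 to 10 N
- transmitter_1_center (a point): A transmitter capsule: smaller black disc with a perforated metal face, 30 mm diameter, 14.5 mm high, 30 g. Point: its centre, half-way up; z: its axis, up out of the face. Starts in any of the strip's four clips, underside 130 mm above the bench. Grip its upper 8 mm (a cap hides the rest), fingers closing along the strip's x. Pulled straight up it spreads the jaws and is free after 25 mm, against 5 to 10 N
- transmitter_2_center (a point): Another transmitter capsule: smaller black disc with a perforated metal face, 30 mm diameter, 14.5 mm high, 30 g. Point: its centre, half-way up; z: its axis, up out of the face. Starts in any of the strip's four clips, underside 130 mm above the bench. Grip its upper 8 mm (a cap hides the rest), fingers closing along the strip's x. Pulled straight up it spreads the jaws and is free after 25 mm, against 5 to 10 N
- ear_cap_1: Large ear cap of a handset, loose on the mat, open side up: a low round black plastic cup with ribbed edge, 65 mm over all, 9 mm high, 80 g. Its well is 6 mm deep, 50 mm across at the floor (3 mm thick), widening to 57 mm at the rim over the upper 3.5 mm. Takes a 40 mm receiver. Origin: centre of its underside, 114 mm above the bench; z up
- ear_cap_2: Another large ear cap of a handset, loose on the mat, open side up: a low round black plastic cup with ribbed edge, 65 mm over all, 9 mm high, 80 g. Its well is 6 mm deep, 50 mm across at the floor (3 mm thick), widening to 57 mm at the rim over the upper 3.5 mm. Takes a 40 mm receiver. Origin: centre of its underside, 114 mm above the bench; z up
- mouth_cap_1: Small mouth cap of a handset, loose on the mat, open side up: a low round black plastic cup with ribbed edge, 52 mm over all, 9 mm high, 80 g. Its well is 6 mm deep, 37 mm across at the floor (3 mm thick), widening to 44 mm at the rim over the upper 3.5 mm. Takes a 30 mm transmitter; too small for a receiver. Origin: centre of its underside, 114 mm above the bench; z up
- mouth_cap_2: Another small mouth cap of a handset, loose on the mat, open side up: a low round black plastic cup with ribbed edge, 52 mm over all, 9 mm high, 80 g. Its well is 6 mm deep, 37 mm across at the floor (3 mm thick), widening to 44 mm at the rim over the upper 3.5 mm. Takes a 30 mm transmitter; too small for a receiver. Origin: centre of its underside, 114 mm above the bench; z up
- test_strip: Capsule test strip, fixed: rail 58 mm wide (x), 338 mm long (y), grey terminal box (28 mm high) at its +y end. Origin: underside, midway between the clips, 114 mm above the bench. Clips at y = -96, -32, 32, 96 mm, x = 0; capsules stand on its top face, 16 mm up. Each clip: two brass spring jaws, 15 mm wide in x, on the +y and -y sides of the capsule, leaning over its rim and rising 25 mm above that face
- untested_center (a point): Centre of the untested capsule, which must stay: the same as a receiver (40 mm), but lying on the mat, beside the strip, which covers the plywood riser on which all the work stands; mat top 114 mm above the bench

How it is judged:
By the outcome, as a careful person would: the job done as asked, in the order asked, and still so for the second after the job is handed in, with the robot touching nothing.
It also fails if it takes over 99 s, if anything falls off the work surface, if the arm or the gripper's body presses on something with over 40 N, if the wrist force passes 120 N, or if a joint passes its speed limit or range.

## Robot

A 7-joint arm with a two-finger parallel gripper is mounted at the origin on a cart in front of the work surface, level with it; the furniture and walls round the work are solid. World frame = base frame: x ahead of the robot, y to its left, z up, the work surface at z = 0. Lengths are in m, angles in rad, forces in N, time in s.
With the tool pointing down it reaches from about 0.425 to 0.925 m from the base axis. Payload 6.8 kg.
Tool frame: the origin (TCP) lies at the very end of the fingers, on their centre line; the grasp point (between the pads) lies 19 mm behind it; y points along the fingers, z is the direction in which the jaws open and shut, and the axes are right-handed (so a half turn about y gives the same grasp; the last joint's range is limited). The gripper opens to 85 mm and grips with 20 to 120 N. Pads are 22 mm wide; open, the fingers measure 114 mm over their backs; the gripper's body (76 mm by 85 mm) begins 54 mm behind the grasp point. The pads swing forward as they close: fully open they stand 13 mm farther back than shut.
Start: joints at [-1.274, 0.477, 0.022, 1.555, -0.011, 1.109, -0.083], TCP at [0.266, 0.62, 0.204] pointing down, gripper open.
Joint ranges: [-2.96, 2.96], [-0.34, 2.1], [-1.41, 1.46], [0.24, 2.44], [-1.37, 4.51], [0.17, 1.92], [-2.96, 2.96]. Speed limits (rad/s): [2.39, 2.39, 3.14, 3.14, 3.14, 3.14, 3.14].

## Interface

Orientations are given as a rotation vector (axis times angle).
In Python, from bench import r gives the robot as it stands.
- The arm moves only by the tool drive_tool, never from a script. Its argument "series" is a list of rows, each a list of 7 numbers: the shift along the tool's x, y, z in mm, then the turn, a rotation vector about the tool's x, y, z in degrees, then the finger opening in mm, from 0 to 85.4. In form: [[tx, ty, tz, wx, wy, wz, grip], ...]. A call has 1 to 5 rows; each row is the pose to reach, as a shift and turn from the pose measured when the call began, along the tool's axes at that moment; what a row does not reach only later rows make up. A row lasts 1/10 s, in which the tool goes at most 50 mm and 8.59 degrees, less where a joint would pass 70% of its speed; a pose out of reach is approached as far as the arm can. A call with a gripper value outside its range is refused whole. The fingers move at their own pace and stop on an object; "squeeze" is the grip in N (left out, the last holds). Time passes only in rows, so rows that repeat a pose let the fingers close. It gives the time, the measured TCP pose, the force and the opening at its end, in the units of the state.
- r.get_obs(): the state, without advancing time (a new reading comes with each control period).
- r.grab_frame(name): name is "scene" or "top"; returns a dict with "frame" (420x560x3 uint8, blue, green, red), "intrinsics" (3x3 intrinsics, pixels), "rvec" (rotation vector, rad) and "tvec" (3), from world to camera coordinates, as OpenCV has them. Camera axes: x right, y down, z forward; pixel columns grow to the right and rows downward; lengths in m; the calibration is good to about 2 mm. A picture is of the moment at which its call begins. There is no depth.
- r.hand_in(): hands the job in, once; it reports no verdict.
The state is a dict: "clock": time; "joints": joint angles; "qvel": joint speeds; "tau": joint torques, N m; "tcp_pos": TCP position; "orientation": TCP orientation; "contact_force": force on the tool from outside, world axes, zero at the start; "moment": the same for the moment, N m; "grip_width": finger opening in m.
Only numpy, scipy, OpenCV 4.12 (cv2) and the standard library are available. Lean on these libraries where they do the work, as an engineer would, in place of code of your own. Each camera call takes 0.05 s, during which the arm holds its last target.

## Working session

There is one attempt and no reset: what is moved stays moved. The work goes in short steps, Python scripts to look and compute and a tool call to move; the robot and the scene stay as the last step left them, time stands still between calls to the robot, and variables do not carry over. Pictures are saved under pics/ and viewed, and the job is handed in when it is done.

Besides the shell and the picture viewer there is one more tool, called in YAML: its name, and indented under it one key for each argument. drive_tool: Moves the arm, as the interface text tells. Its arguments: {"type":"object","properties":{"series":{"type":"array","items":{"type":"array","items":{"type":"number"}}},"squeeze":{"type":"number"}},"required":["series"]}

```bash
ls; mkdir -p pics; python3 - <<'E'
from bench import r
import cv2
print(r.get_obs())
for n in("scene","top"):
    f=r.grab_frame(n); cv2.imwrite(f"pics/{n}0.png",f["frame"]); print(n,f["intrinsics"],f["rvec"],f["tvec"])
E
```

```text
pics
{'clock': 0.0, 'joints': array([-1.27408448,  0.47775255,  0.022339  ,  1.55645292, -0.01150782,
        1.10930564, -0.08310722]), 'qvel': array([ 0.00025226,  0.00053889,  0.00029867, -0.00086932, -0.00042305,
        0.00016732,  0.00116337]), 'tau': array([-8.07819997e-04, -5.96451831e+01,  1.60785321e+00, -2.81196105e+01,
        1.25175482e-02,  9.51970374e-03,  2.03304995e-05]), 'tcp_pos': array([0.26560719, 0.61984718, 0.20255701]), 'orientation': array([-1.54915202,  0.31780122, -0.31742648]), 'contact_force': array([-1.3278684 , -0.17079927, -0.34545967]), 'moment': array([-0.05066204,  0.02870514, -0.03559794]), 'grip_width': 0.0856287200165286}
scene [[412.73829317   0.         280.10695556]
 [  0.         412.73829317 210.72870727]
 [  0.           0.           1.        ]] [ 1.63838135 -1.76233143  0.80363133] [-0.06259502  0.45793005  0.62250628]
top [[488.17359605   0.         280.77680268]
 [  0.         488.17359605 207.65723394]
 [  0.           0.           1.        ]] [ 2.21538034 -1.98958434  0.22144421] [-0.12723223  0.55909174  1.0501369 ]
```

View pics/scene0.png

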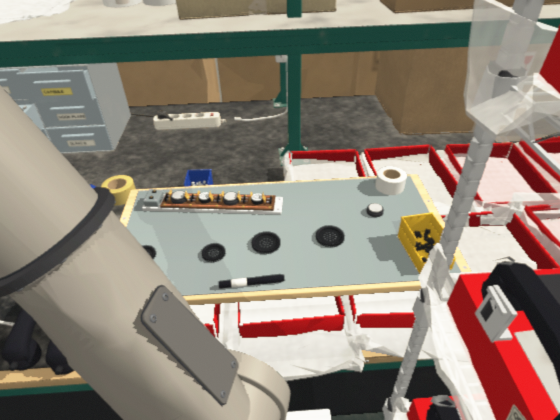

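View pics/top0.png

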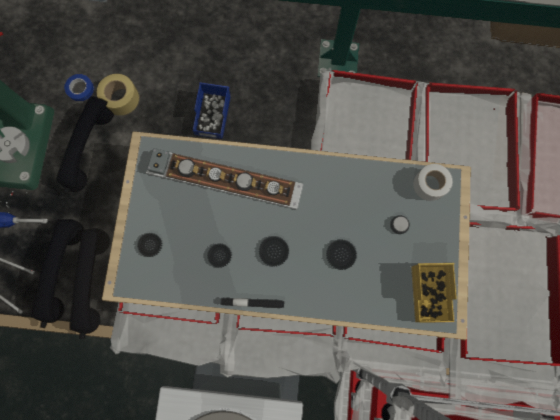

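The top view shows the strip along the far edge (terminal box at about (158,160), clips from (185,166) to (274,187)). The four caps are at (149,244), (219,255), (273,250) and (341,254), and the untested capsule is at (400,224).

```bash
cat > h.py <<'E'
from bench import r
import cv2, numpy as np
def cam(n):
    f=r.grab_frame(n); R=cv2.Rodrigues(np.array(f["rvec"]))[0]; t=np.array(f["tvec"]).ravel()
    return f["frame"],np.array(f["intrinsics"]),R,t
def ray(c,uv,z):
    _,K,R,t=c
    C=-R.T@t; d=R.T@np.linalg.inv(K)@np.array([uv[0],uv[1],1.])
    return C+d*(z-C[2])/d[2]
def proj(c,p):
    _,K,R,t=c
    q=K@(R@np.array(p)+t); return q[:2]/q[2]
E
python3 - <<'E'
from h import *
c=cam("top"); s=cam("scene")
print("campos",-c[2].T@c[3],-s[2].T@s[3])
for uv in [(149,244),(219,255),(273,250),(341,254)]: print(uv,ray(c,uv,.123).round(3))
for uv in [(185,166),(214,174),(244,181),(274,187)]: print(uv,ray(c,uv,.1445).round(3))
print(ray(c,(400,224),.1285)); print(ray(c,(158,160),.14))
o=r.get_obs(); print("tcp px",proj(c,o["tcp_pos"]),proj(s,o["tcp_pos"]))
for uv in [(133,135),(470,167),(465,335),(107,298)]: print(uv,ray(c,uv,.114).round(3))
print(cv2.Rodrigues(o["orientation"])[0].round(3))
im=c[0]
cv2.imwrite("pics/s1.png",cv2.resize(im[140:220,140:310],None,fx=4.7,fy=4.7,interpolation=cv2.INTER_CUBIC))
cv2.imwrite("pics/c1.png",cv2.resize(im[215:320,120:370],None,fx=3.2,fy=3.2,interpolation=cv2.INTER_CUBIC))
E
```

```text
campos [ 0.33318514 -0.08533405  1.1459777 ] [-0.18988392 -0.06737966  0.74868967]
(149, 244) [0.448 0.2   0.123]
(219, 255) [0.441 0.05  0.123]
(273, 250) [ 0.463 -0.061  0.123]
(341, 254) [ 0.47  -0.204  0.123]
(185, 166) [0.62  0.145 0.145]
(214, 174) [0.609 0.081 0.145]
(244, 181) [0.6   0.016 0.145]
(274, 187) [ 0.594 -0.049  0.145]
[ 0.54671025 -0.32299071  0.1285    ]
[0.62813899 0.20583489 0.14      ]
tcp px [-98.68796988 309.89837213] [-148.94850948  313.30030768]
(133, 135) [0.687 0.278 0.114]
(470, 167) [ 0.694 -0.473  0.114]
(465, 335) [ 0.333 -0.472  0.114]
(107, 298) [0.328 0.271 0.114]
[[ 0.919 -0.     0.394]
 [-0.394 -0.001  0.919]
 [ 0.    -1.    -0.001]]
```

```bash
sleep 0
```

```text
(no output)
```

View pics/s1.png

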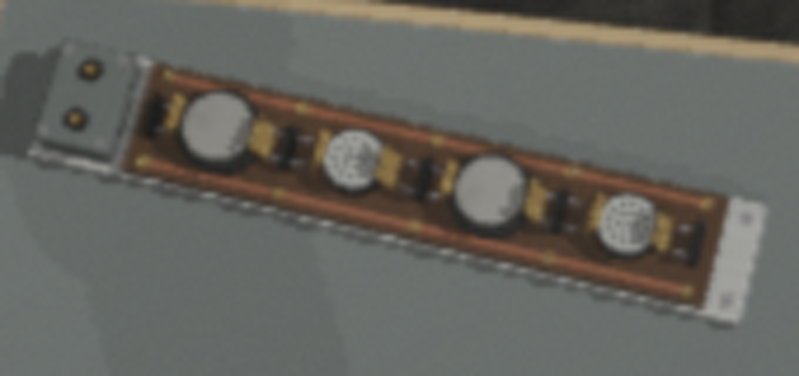

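View pics/c1.png

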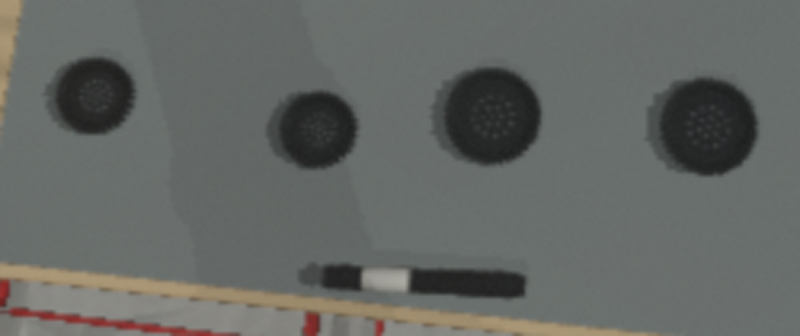

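```bash
cat > meas.py <<'E'
from h import *
def caps(c,approx,z=.120):
    im=c[0]; g=im.max(axis=2); out=[]
    for a,rad in approx:
        p=proj(c,(a[0],a[1],z)); m=np.zeros(g.shape,np.uint8); cv2.circle(m,(int(round(p[0])),int(round(p[1]))),rad,255,-1)
        mm=((g<62)&(m>0)).astype(np.uint8)
        mm=cv2.morphologyEx(mm,cv2.MORPH_CLOSE,np.ones((5,5)))
        cs,_=cv2.findContours(mm,cv2.RETR_EXTERNAL,cv2.CHAIN_APPROX_NONE); k=max(cs,key=cv2.contourArea)
        P=np.array([ray(c,q[0],z)[:2] for q in k])
        A=np.c_[2*P,np.ones(len(P))]; s=np.linalg.lstsq(A,(P**2).sum(1),rcond=None)[0]
        (u,v),rr=cv2.minEnclosingCircle(P.astype(np.float32)*1000)
        out.append((s[:2].round(4),round(float(np.sqrt(s[2]+s[0]**2+s[1]**2)),4),(round(u,1),round(v,1),round(rr,1))))
    return out
def faces(c,approx,z=.1445,thr=120,R=9):
    im=c[0]; out=[]
    for a in approx:
        p=proj(c,(a[0],a[1],z)); m=np.zeros(im.shape[:2],np.uint8); cv2.circle(m,(int(round(p[0])),int(round(p[1]))),R,255,-1)
        g=im.astype(int); sat=g.max(2)-g.min(2)
        mm=((g.min(2)>thr)&(sat<30)&(m>0)).astype(np.uint8)
        mm=cv2.morphologyEx(mm,cv2.MORPH_CLOSE,np.ones((3,3)))
        cs,_=cv2.findContours(mm,cv2.RETR_EXTERNAL,cv2.CHAIN_APPROX_NONE); k=max(cs,key=cv2.contourArea)
        P=np.array([ray(c,q[0],z)[:2] for q in k])
        A=np.c_[2*P,np.ones(len(P))]; s=np.linalg.lstsq(A,(P**2).sum(1),rcond=None)[0]
        (u,v),rr=cv2.minEnclosingCircle(P.astype(np.float32)*1000)
        out.append((s[:2].round(4),round(float(np.sqrt(s[2]+s[0]**2+s[1]**2)),4),(round(u,1),round(v,1),round(rr,1))))
    return out
CA=[((.448,.2),18),((.441,.05),18),((.463,-.061),22),((.470,-.204),22)]
FA=[(.62,.145),(.609,.081),(.6,.016),(.594,-.049)]
E
python3 - <<'E'
from meas import *
for n in("top","scene"):
    c=cam(n); print(n)
    for t in (CA if n=="top" else CA[1:]):
        print(*caps(c,[t]))
    for t in FA: print(*faces(c,[t]))
c=cam("scene"); cv2.imwrite("pics/sc1.png",cv2.resize(c[0][175:300,120:400],None,fx=2.8,fy=2.8,interpolation=cv2.INTER_CUBIC))
E
```

```text
top
(array([0.4475, 0.2005]), 0.0242, (447.9, 200.5, 25.6))
(array([0.441 , 0.0517]), 0.0241, (441.0, 51.7, 25.2))
(array([ 0.4623, -0.0619]), 0.0305, (462.5, -61.9, 31.8))
(array([ 0.4705, -0.2041]), 0.0306, (470.8, -203.6, 32.0))
(array([0.6197, 0.1441]), 0.0119, (619.4, 142.9, 14.0))
(array([0.6114, 0.0811]), 0.0103, (611.1, 80.1, 12.2))
(array([0.6029, 0.0172]), 0.0125, (602.3, 16.2, 14.2))
(array([ 0.5944, -0.0458]), 0.0102, (594.6, -46.4, 12.4))
scene
(array([0.4395, 0.0513]), 0.0239, (439.1, 51.1, 25.7))
(array([ 0.46  , -0.0618]), 0.0303, (459.9, -62.1, 32.0))
(array([ 0.468 , -0.2038]), 0.0303, (467.3, -204.6, 32.3))
(array([0.6244, 0.1454]), 0.0181, (624.0, 147.8, 22.8))
(array([0.6196, 0.0819]), 0.0194, (619.2, 81.4, 25.0))
(array([0.6118, 0.0172]), 0.0205, (612.4, 15.2, 25.3))
(array([ 0.6047, -0.0487]), 0.0207, (605.1, -48.5, 26.1))
```

View pics/sc1.png

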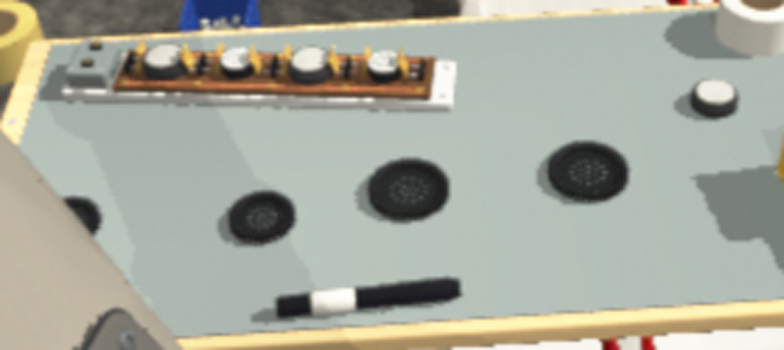

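```bash
python3 - <<'E'
from meas import *
c=cam("top")
for thr in (75,85,95,105):
  print(thr)
  for t in FA: print(*faces(c,[t],thr=thr,R=10))
s=cam("scene")
# profile along row through receiver & transmitter faces, in v, in scene
im=c[0]
for t in [(.6191,.144),(.6029,.017)]:
  for d in (-1,1):
    # samples along strip x and y
    ex=np.array([.991,-.133]); ey=np.array([.133,.991])
    for nm,e in(("x",ex),("y",ey)):
      print(nm,d,[tuple(im[int(round(q[1])),int(round(q[0]))]) and int(im[int(round(q[1])),int(round(q[0]))].mean()) for k in range(0,30,2) for q in [proj(c,(*(np.array(t)+d*k*.001*e),.1445))]])
# white rail outline at z=.130
m=cv2.inRange(cv2.cvtColor(im,cv2.COLOR_BGR2HSV),(0,60,20),(25,255,190)); m[:140]=0;m[215:]=0;m[:,:140]=0;m[:,310:]=0
m=cv2.morphologyEx(m,cv2.MORPH_CLOSE,np.ones((9,9)))
m=cv2.morphologyEx(m,cv2.MORPH_OPEN,np.ones((7,7)))
k=max(cv2.findContours(m,0,2)[0],key=cv2.contourArea)
P=np.array([ray(c,q[0],.130)[:2]*1000 for q in k],np.float32); print(cv2.minAreaRect(P))
E
```

```text
75
(array([0.6192, 0.1435]), 0.015, (619.4, 143.3, 16.0))
(array([0.6106, 0.0801]), 0.0125, (610.7, 79.6, 13.9))
(array([0.6027, 0.0165]), 0.0152, (602.5, 16.8, 16.2))
(array([ 0.5941, -0.0469]), 0.0129, (594.1, -46.9, 13.9))
85
(array([0.6192, 0.1436]), 0.0146, (619.4, 143.4, 15.9))
(array([0.6106, 0.0804]), 0.0122, (610.6, 79.7, 13.5))
(array([0.6027, 0.0165]), 0.0148, (602.5, 16.0, 15.8))
(array([ 0.594 , -0.0465]), 0.0124, (594.1, -46.9, 13.8))
95
(array([0.6194, 0.144 ]), 0.0139, (619.1, 143.3, 15.0))
(array([0.6108, 0.0804]), 0.012, (610.8, 79.6, 13.3))
(array([0.6026, 0.0169]), 0.0141, (602.6, 16.2, 15.4))
(array([ 0.594 , -0.0466]), 0.012, (594.1, -47.4, 13.4))
105
(array([0.6199, 0.1445]), 0.0132, (619.6, 143.8, 14.5))
(array([0.6109, 0.0808]), 0.0114, (610.5, 79.4, 13.0))
(array([0.603 , 0.0174]), 0.0133, (602.7, 16.7, 14.8))
(array([ 0.5942, -0.0459]), 0.0112, (594.1, -46.9, 12.7))
x -1 [132, 133, 135, 134, 134, 134, 130, 130, 84, 45, 40, 50, 80, 69, 61]
y -1 [132, 134, 135, 133, 132, 116, 96, 92, 90, 102, 101, 103, 103, 97, 71]
x 1 [132, 134, 134, 133, 134, 133, 133, 122, 64, 64, 62, 68, 89, 102, 104]
y 1 [132, 132, 130, 129, 129, 126, 123, 106, 72, 99, 90, 90, 58, 37, 29]
x -1 [140, 139, 140, 140, 139, 140, 139, 135, 90, 47, 44, 63, 63, 85, 71]
y -1 [140, 140, 141, 141, 138, 117, 103, 99, 83, 96, 102, 103, 92, 83, 59]
x 1 [140, 140, 140, 140, 141, 140, 140, 132, 93, 57, 63, 83, 100, 103, 103]
y 1 [140, 139, 137, 136, 136, 135, 132, 103, 86, 107, 100, 83, 59, 48, 36]
((610.8729858398438, 82.53035736083984), (107.80680847167969, 52.56526184082031), 82.6155014038086)
```

```bash
cat > go.py <<'E'
import sys
from h import *
from scipy.spatial.transform import Rotation as Ro
ang=np.deg2rad(7.51)
sx=np.array([np.cos(ang),-np.sin(ang),0]); y=np.array([0,0,-1.]); x=np.cross(y,sx); RT=np.c_[x,y,sx]
def to(p,R=RT):
    o=r.get_obs(); R0=Ro.from_rotvec(o["orientation"]).as_matrix()
    d=R0.T@(np.array(p)-o["tcp_pos"])*1000
    w=np.rad2deg(Ro.from_matrix(R0.T@R).as_rotvec())
    print("t",o["clock"],"tcp",o["tcp_pos"].round(4),"F",o["contact_force"].round(1),"g",round(o["grip_width"]*1000,1),"\nshift",d.round(1),"turn",w.round(2))
if __name__=="__main__": to([float(a) for a in sys.argv[1:4]])
E
python3 go.py .5941 -.0469 .30
```

```text
t 0.45 tcp [0.2658 0.6205 0.2034] F [-0.2  0.1  0.3] g 85.4 
shift [ 564.6  -96.5 -484.1] turn [ 0.   74.32  0.  ]
```

drive_tool:
  series:
    - [0,-50,0,0,0,0,85]
    - [0,-100,0,0,0,0,85]
    - [0,-100,0,0,0,0,85]
  squeeze: 60

```text
clock: 0.75
tcp_pos: [0.2674, 0.624, 0.3121]
orientation: [-1.534, 0.316, -0.319]
contact_force: [1.0, 0.6, -0.5]
grip_width: 0.0846
```

```bash
python3 go.py .5941 -.0469 .30
```

```text
t 0.75 tcp [0.2674 0.624  0.3121] F [ 1.   0.6 -0.5] g 84.6 
shift [ 564.8    4.9 -487.8] turn [-0.63 74.29 -0.56]
```

drive_tool:
  series:
    - [565,0,-487,0,74.3,0,85]
    - [565,0,-487,0,74.3,0,85]
    - [565,0,-487,0,74.3,0,85]
    - [565,0,-487,0,74.3,0,85]
    - [565,0,-487,0,74.3,0,85]

```text
clock: 1.25
tcp_pos: [0.3771, 0.3943, 0.3041]
orientation: [-1.367, 0.905, -0.898]
contact_force: [0.9, 0.6, 0.4]
grip_width: 0.0847
```

```bash
python3 go.py .5941 -.0469 .30
```

```text
t 1.25 tcp [0.3771 0.3943 0.3041] F [0.9 0.6 0.4] g 84.7 
shift [4.911e+02 2.000e-01 2.320e+01] turn [-0.12 30.99 -0.51]
```

drive_tool:
  series:
    - [491,0,23,0,31,-0.5,80]
    - [491,0,23,0,31,-0.5,75]
    - [491,0,23,0,31,-0.5,70]
    - [491,0,23,0,31,-0.5,60]
    - [491,0,23,0,31,-0.5,60]

```text
clock: 1.75
tcp_pos: [0.4871, 0.17, 0.3024]
orientation: [-1.14, 1.306, -1.307]
contact_force: [0.6, 0.8, -0.3]
grip_width: 0.0597
```

```bash
python3 go.py .5941 -.0469 .30
```

```text
t 1.75 tcp [0.4871 0.17   0.3024] F [ 0.6  0.8 -0.3] g 59.7 
shift [200.7   2.4 134.9] turn [-0.15 -0.15 -0.1 ]
```

drive_tool:
  series:
    - [200.7,82,134.9,-0.1,-0.1,-0.1,60]
    - [200.7,82,134.9,-0.1,-0.1,-0.1,60]
    - [200.7,82,134.9,-0.1,-0.1,-0.1,60]
    - [200.7,82,134.9,-0.1,-0.1,-0.1,60]
    - [200.7,82,134.9,-0.1,-0.1,-0.1,60]

```text
clock: 2.25
tcp_pos: [0.5921, -0.0424, 0.2222]
orientation: [-1.143, 1.304, -1.306]
contact_force: [1.1, 0.2, 0.2]
grip_width: 0.0601
```

```bash
python3 go.py .5941 -.0469 .17; python3 - <<'E'
from h import *
for n in("top","scene"):
    c=cam(n); cv2.imwrite(f"pics/{n}2.png",c[0])
E
```

```text
t 2.25 tcp [ 0.5921 -0.0424  0.2222] F [1.1 0.2 0.2] g 60.1 
shift [ 4.3 52.2  2.4] turn [-0.11 -0.02 -0.03]
```

View pics/scene2.png

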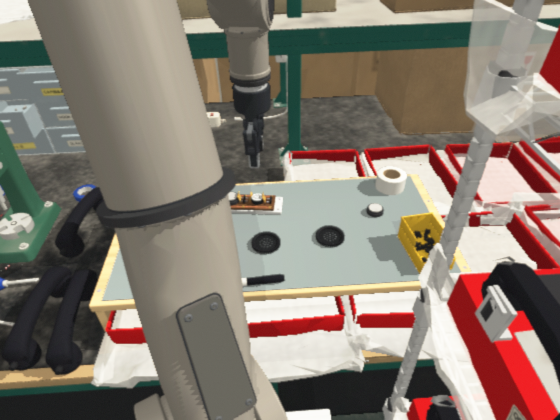

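View pics/top2.png

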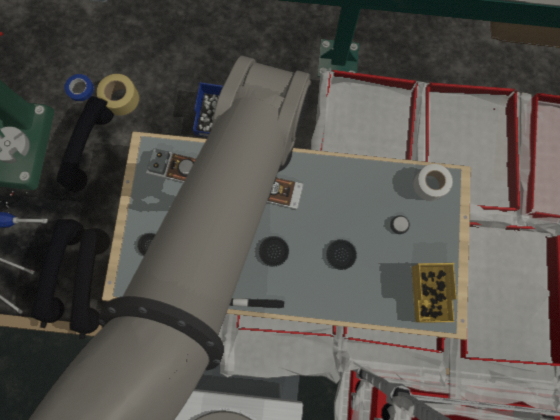

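The arm hides the strip in the top view. In the scene view the gripper hangs over the right-hand clip, at about (252,150). I'll descend next.

drive_tool:
  series:
    - [4.3,20,2.4,0,0,0,60]
    - [4.3,40,2.4,0,0,0,60]
    - [4.3,52,2.4,0,0,0,60]
    - [4.3,52,2.4,0,0,0,60]

```text
clock: 2.75
tcp_pos: [0.5919, -0.0532, 0.1672]
orientation: [-1.145, 1.313, -1.315]
contact_force: [0.3, -0.4, -0.7]
grip_width: 0.0602
```

```bash
python3 go.py .5941 -.0469 .138; python3 - <<'E'
from h import *
c=cam("scene"); cv2.imwrite("pics/s3.png",cv2.resize(c[0][120:240,180:340],None,fx=5,fy=5,interpolation=cv2.INTER_CUBIC))
E
```

```text
t 2.75 tcp [ 0.5919 -0.0532  0.1672] F [ 0.3 -0.4 -0.7] g 60.2 
shift [-6.7 29.2  1.4] turn [ 0.18 -0.58  0.3 ]
```

View pics/s3.png

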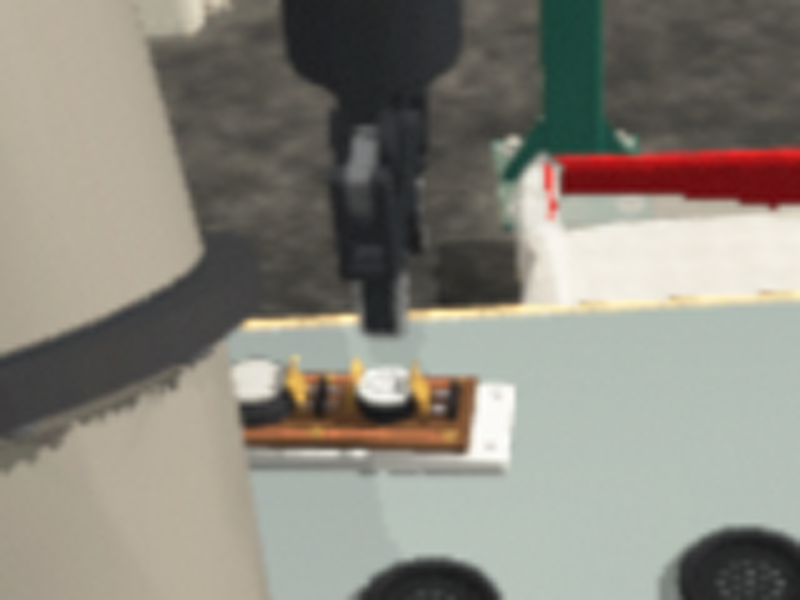

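```bash
python3 go.py .5941 -.0469 .160
```

```text
t 2.8 tcp [ 0.5927 -0.0533  0.1684] F [-1.2 -0.5 -0.7] g 60.0 
shift [-6.5  8.4  0.4] turn [ 0.07 -0.58  0.29]
```

drive_tool:
  series:
    - [-6.5,4,0.4,0,-0.6,0.3,60]
    - [-6.5,8.4,0.4,0,-0.6,0.3,60]
    - [-6.5,8.4,0.4,0,-0.6,0.3,60]
    - [-6.5,8.4,0.4,0,-0.6,0.3,60]

```text
clock: 3.2
tcp_pos: [0.5941, -0.0469, 0.1602]
orientation: [-1.145, 1.305, -1.304]
contact_force: [0.5, -0.2, 0.1]
grip_width: 0.0603
```

```bash
python3 go.py .5941 -.0469 .138
```

```text
t 3.2 tcp [ 0.5941 -0.0469  0.1602] F [ 0.5 -0.2  0.1] g 60.3 
shift [ 0.  22.2 -0. ] turn [ 0.05  0.03 -0.02]
```

drive_tool:
  series:
    - [0,8,0,0,0,0,60]
    - [0,16,0,0,0,0,60]
    - [0,22,0,0,0,0,60]
    - [0,22,0,0,0,0,60]
    - [0,22,0,0,0,0,60]

```text
clock: 3.7
tcp_pos: [0.594, -0.047, 0.1379]
orientation: [-1.146, 1.306, -1.304]
contact_force: [-0.2, -0.5, 0.4]
grip_width: 0.0602
```

```bash
python3 go.py .5941 -.0469 .138;python3 - <<'E'
from h import *
c=cam("scene"); cv2.imwrite("pics/s4.png",cv2.resize(c[0][140:240,200:330],None,fx=6,fy=6,interpolation=cv2.INTER_CUBIC))
E
python3 go.py .5941 -.0469 .138
```

```text
t 3.7 tcp [ 0.594  -0.047   0.1379] F [-0.2 -0.5  0.4] g 60.2 
shift [-0.1 -0.1  0.1] turn [ 0.08  0.03 -0.  ]
t 3.75 tcp [ 0.5942 -0.047   0.1383] F [ 0.9 -0.2 -0.5] g 59.7 
shift [-0.1  0.3 -0.1] turn [ 0.05  0.03 -0.01]
```

View pics/s4.png

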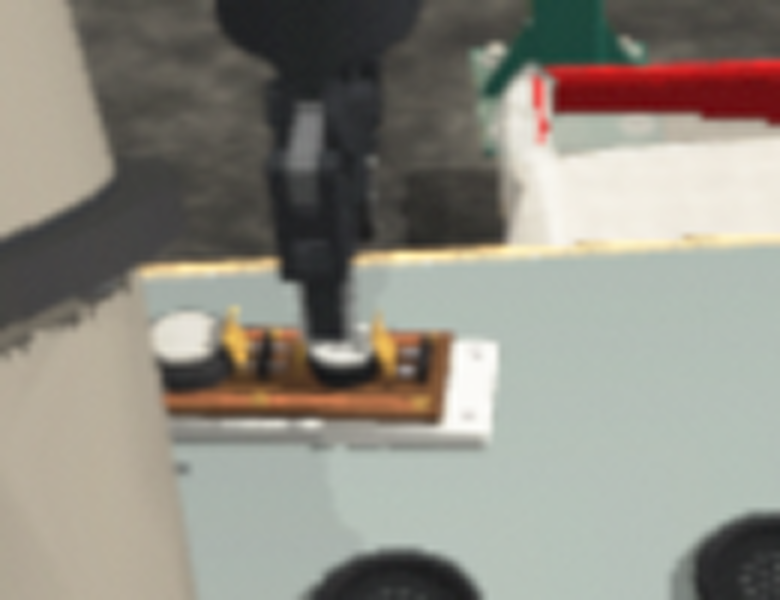

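```bash
python3 - <<'E'
from h import *
c=cam("scene")
ex=np.array([.9914,-.1307,0])
P=np.array([.594,-.047,0])
for d in(-.045,-.030,0,.030,.045):
  for z in (.138,.143,.1445): print(d,z,(proj(c,P+ex*d+[0,0,z])-[200,140])*6)
E
```

```text
-0.045 0.138 [328.20691493 422.47842505]
-0.045 0.143 [327.40991956 412.50341516]
-0.045 0.1445 [327.1697779 409.4978576]
-0.03 0.138 [332.63872591 397.98049811]
-0.03 0.143 [331.86588888 388.04296472]
-0.03 0.1445 [331.63303837 385.04885397]
0 0.138 [341.19446542 350.68654038]
0 0.143 [340.46726515 340.82685456]
0 0.1445 [340.24818656 337.85649525]
0.03 0.138 [349.36292256 305.53338138]
0.03 0.143 [348.67806213 295.75477749]
0.03 0.1445 [348.47175863 292.80912586]
0.045 0.138 [353.31004577 283.7146855 ]
0.045 0.143 [352.64521371 273.97762694]
0.045 0.1445 [352.44495266 271.04462524]
```

```bash
python3 - <<'E'
from h import *
c=cam("scene")
ex=np.array([.9914,-.1307,0]);ey=np.array([.1307,.9914,0])
P=np.array([.594,-.047,0])
for d in(-.0425,-.03,0,.0425):
  for z in (.160,.211,.211+.03): print(d,z,(proj(c,P+ex*d+[0,0,z])-[200,140])*6)
print(proj(c,P+ey*.038+[0,0,.22])*6-proj(c,P-ey*.038+[0,0,.22])*6)
im=c[0][100:210,225:290]
g=cv2.convertScaleAbs(im,alpha=2.2,beta=20)
cv2.imwrite("pics/s5.png",cv2.resize(g,None,fx=5.4,fy=5.4,interpolation=cv2.INTER_NEAREST)[:600])
E
```

```text
-0.0425 0.16 [325.42399905 373.98713233]
-0.0425 0.211 [316.82467794 265.87160664]
-0.0425 0.241 [311.4728514  198.58541838]
-0.03 0.16 [329.19950906 353.75729103]
-0.03 0.211 [320.8230112  246.04800263]
-0.03 0.241 [315.61288871 179.05358629]
0 0.16 [337.95919376 306.82137221]
0 0.211 [330.08865154 200.10926438]
0 0.241 [325.19982034 133.82444347]
0.0425 0.16 [349.68696571 243.98192412]
0.0425 0.211 [342.46974768 138.72419937]
0.0425 0.241 [337.99479812  73.46040841]
[-199.00248194   -4.0798288 ]
```

View pics/s5.png

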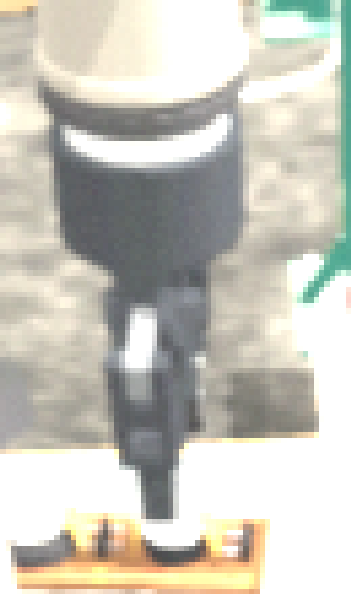

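The near fingertip looks about 20 mm higher than the calibration predicts. Before gripping I'll raise the arm clear and check how the tip sits when shut and when open.

drive_tool:
  series:
    - [0,-30,0,0,0,0,60]
    - [0,-62,0,0,0,0,0]
    - [0,-62,0,0,0,0,0]
    - [0,-62,0,0,0,0,0]
    - [0,-62,0,0,0,0,0]

```text
clock: 4.35
tcp_pos: [0.5938, -0.0468, 0.1997]
orientation: [-1.146, 1.306, -1.304]
contact_force: [0.6, -0.3, -0.5]
grip_width: 0.0015
```

```bash
python3 go.py .594 -.047 .138;python3 - <<'E'
from h import *
c=cam("scene"); 
im=c[0][100:210,215:300].copy()
g=cv2.resize(cv2.convertScaleAbs(im,alpha=2.2,beta=20),None,fx=5.4,fy=5.4,interpolation=cv2.INTER_NEAREST)
o=r.get_obs(); p=proj(c,o["tcp_pos"]); print(p)
q=((p-[215,100])*5.4).astype(int); cv2.circle(g,tuple(int(v) for v in q),4,(0,0,255),1)
cv2.imwrite("pics/s6.png",g)
E
python3 go.py .594 -.047 .138
```

```text
t 4.35 tcp [ 0.5938 -0.0468  0.1997] F [ 0.6 -0.3 -0.5] g 1.5 
shift [ 0.2 61.7  0.4] turn [ 0.09  0.04 -0.02]
[255.21656156 177.55611096]
t 4.4 tcp [ 0.5936 -0.0468  0.1995] F [ 0.2 -1.2  0.4] g 0.1 
shift [ 0.2 61.5  0.5] turn [ 0.12  0.04 -0.01]
```

View pics/s6.png

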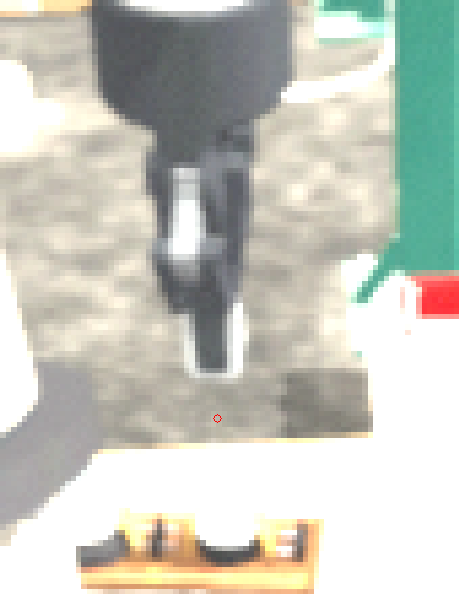

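Shut, the visible tip is at (218,375) in the crop, but the reported TCP projects to (217,418). I'll use the top view to tell a height offset from an x offset.

```bash
python3 - <<'E'
from h import *
c=cam("top"); o=r.get_obs(); p=proj(c,o["tcp_pos"]); print(p, [proj(c,o["tcp_pos"]+np.array(v)) for v in((0,0,.022),(.03,0,0))])
im=c[0][100:240,200:340].copy()
g=cv2.resize(cv2.convertScaleAbs(im,alpha=2,beta=20),None,fx=4.2,fy=4.2,interpolation=cv2.INTER_NEAREST)
q=((p-[200,100])*4.2).astype(int); cv2.circle(g,tuple(int(v) for v in q),4,(0,0,255),1)
cv2.imwrite("pics/t6.png",g)
E
```

```text
[272.65793366 180.2189687 ] [array([272.54364914, 177.21608072]), array([274.28944013, 165.9868448 ])]
```

View pics/t6.png

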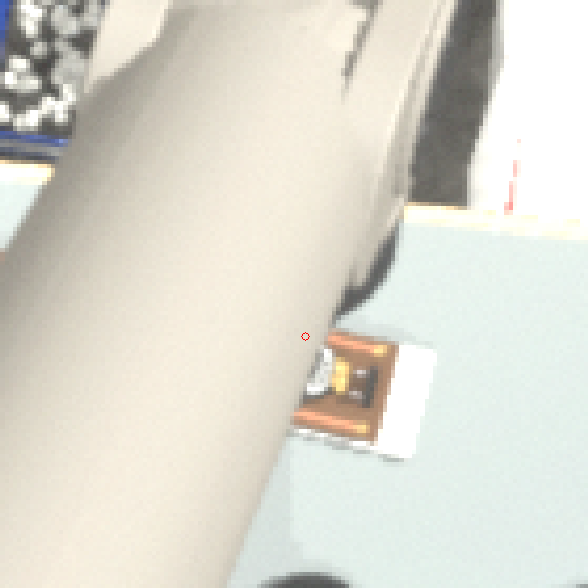

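```bash
python3 go.py .6192 .1434 .20
```

```text
t 4.45 tcp [ 0.5936 -0.0468  0.1994] F [ 0.3 -0.5  0.7] g -0.1 
shift [-191.9   -0.6    0.6] turn [0.13 0.04 0.  ]
```

drive_tool:
  series:
    - [-50,0,0.6,0.1,0,0,0]
    - [-100,0,0.6,0.1,0,0,0]
    - [-150,0,0.6,0.1,0,0,0]
    - [-192,0,0.6,0.1,0,0,0]
    - [-192,0,0.6,0.1,0,0,0]

```text
clock: 4.95
tcp_pos: [0.6183, 0.1529, 0.1976]
orientation: [-1.151, 1.3, -1.293]
contact_force: [0.0, 0.5, -0.6]
grip_width: -0.0002
```

```bash
python3 - <<'E'
from h import *
for n,(a,b) in (("top",(120,100)),("scene",(100,90))):
    c=cam(n); o=r.get_obs(); p=proj(c,o["tcp_pos"]); print(o["tcp_pos"],p)
    im=c[0][b:b+140,a:a+180].copy()
    g=cv2.resize(cv2.convertScaleAbs(im,alpha=2,beta=20),None,fx=4.2,fy=4.2,interpolation=cv2.INTER_NEAREST)
    q=((p-[a,b])*4.2).astype(int); cv2.circle(g,tuple(int(v) for v in q),4,(0,0,255),1)
    cv2.imwrite(f"pics/{n}7.png",g)
E
```

```text
[0.61838482 0.14810249 0.19786159] [178.55959824 158.71557871]
[0.61857728 0.14462777 0.19821137] [173.29401416 176.30778468]
```

View pics/top7.png

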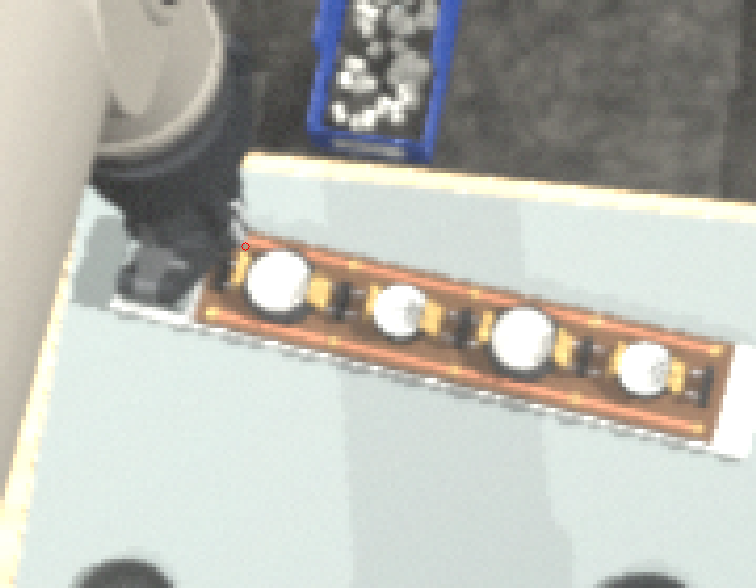

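View pics/scene7.png

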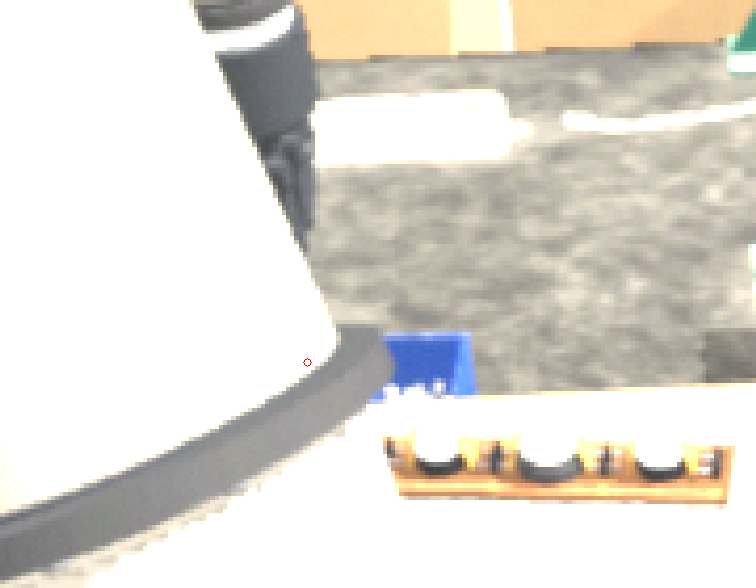

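```bash
python3 - <<'E'
from h import *
c=cam("top"); o=r.get_obs(); tp=o["tcp_pos"]; p=proj(c,tp); print(tp,p)
a,b=135,125
im=c[0][b:b+60,a:a+65].copy()
g=cv2.resize(cv2.convertScaleAbs(im,alpha=2.6,beta=20),None,fx=10,fy=10,interpolation=cv2.INTER_CUBIC)
for dz,col in ((0,(0,0,255)),(.022,(0,255,0)),(.073,(255,0,0)),(.14,(255,0,255))):
    q=((proj(c,tp+[0,0,dz])-[a,b]+.5)*10).astype(int); cv2.circle(g,tuple(int(v) for v in q),5,col,2)
cv2.imwrite("pics/t8.png",g)
E
```

```text
[0.61880783 0.14256636 0.19860129] [181.22297645 158.68666549]
```

View pics/t8.png

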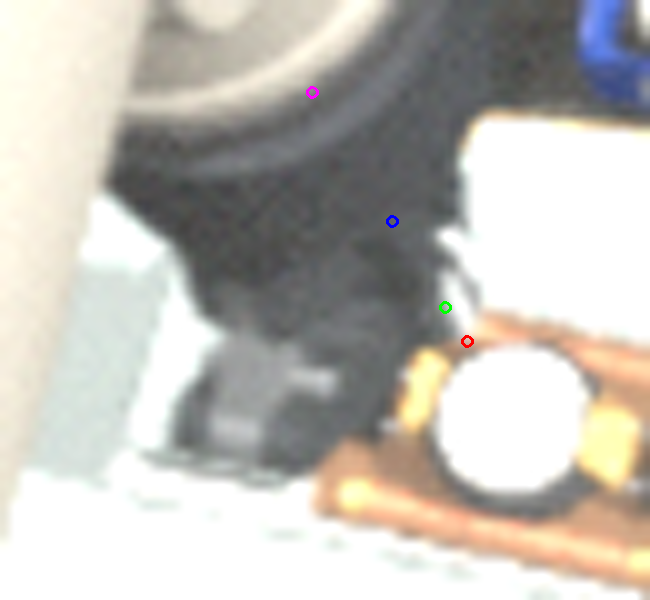

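```bash
python3 go.py .54 -.13 .20
```

```text
t 5.1 tcp [0.6188 0.1426 0.1986] F [ 0.2 -1.4 -0.3] g 0.1 
shift [280.5  -0.9 -42.6] turn [0.09 0.02 0.09]
```

drive_tool:
  series:
    - [50,0,-8,0,0,0,0]
    - [100,0,-16,0,0,0,0]
    - [150,0,-24,0,0,0,0]
    - [200,0,-32,0,0,0,0]
    - [250,0,-40,0,0,0,0]

```text
clock: 5.6
tcp_pos: [0.5458, -0.1002, 0.1991]
orientation: [-1.145, 1.308, -1.308]
contact_force: [0.3, -0.6, -0.4]
grip_width: 0.0
```

```bash
python3 go.py .54 -.13 .13
```

```text
t 5.6 tcp [ 0.5458 -0.1002  0.1991] F [ 0.3 -0.6 -0.4] g 0.0 
shift [30.2 69.2 -1.7] turn [ 0.09 -0.19  0.11]
```

drive_tool:
  series:
    - [30,20,-1.7,0,0,0,0]
    - [30,45,-1.7,0,0,0,0]
    - [30,62,-1.7,0,0,0,0]
    - [30,69,-1.7,0,0,0,0]
    - [30,69,-1.7,0,0,0,0]

```text
clock: 6.1
tcp_pos: [0.5387, -0.1309, 0.1295]
orientation: [-1.146, 1.311, -1.309]
contact_force: [0.0, 0.5, -0.3]
grip_width: 0.0001
```

```bash
python3 - <<'E'
from h import *
c=cam("scene"); o=r.get_obs(); tp=o["tcp_pos"]; p=proj(c,tp); print(tp,p)
a,b=215,120
im=c[0][b:b+110,a:a+130].copy()
g=cv2.resize(cv2.convertScaleAbs(im,alpha=1.3,beta=10),None,fx=5.4,fy=5.4,interpolation=cv2.INTER_CUBIC)
q=((p-[a,b]+.5)*5.4).astype(int); cv2.circle(g,tuple(int(v) for v in q),4,(0,0,255),1)
cv2.imwrite("pics/s9.png",g)
E
python3 go.py .54 -.13 .116
```

```text
[ 0.53955916 -0.13070429  0.13032946] [293.56758996 213.45639184]
t 6.15 tcp [ 0.5396 -0.1307  0.1303] F [ 0.3 -0.4 -0.4] g 0.2 
shift [-0.8 14.3  0.4] turn [ 0.12 -0.28  0.13]
```

View pics/s9.png

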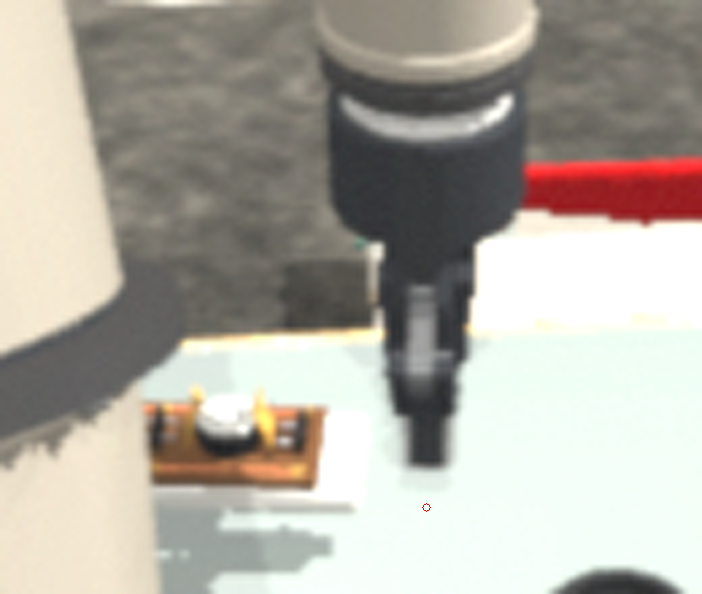

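drive_tool:
  series:
    - [0,8,0,0,0,0,0]
    - [0,14,0,0,0,0,0]
    - [0,14,0,0,0,0,0]

```text
clock: 6.45
tcp_pos: [0.5391, -0.1305, 0.1157]
orientation: [-1.146, 1.31, -1.308]
contact_force: [0.5, -0.1, 0.3]
grip_width: 0.0001
```

drive_tool:
  series:
    - [0,2,0,0,0,0,0]
    - [0,4,0,0,0,0,0]
    - [0,4,0,0,0,0,0]

```text
clock: 6.75
tcp_pos: [0.539, -0.1304, 0.1116]
orientation: [-1.146, 1.31, -1.308]
contact_force: [0.3, -0.2, 0.7]
grip_width: 0.0003
```

There's no contact even with the reported z below the mat, so the height offset is real. I'll keep feeling downward for contact.

drive_tool:
  series:
    - [0,2,0,0,0,0,0]
    - [0,4,0,0,0,0,0]
    - [0,6,0,0,0,0,0]
    - [0,6,0,0,0,0,0]

```text
clock: 7.15
tcp_pos: [0.5387, -0.1303, 0.1052]
orientation: [-1.147, 1.31, -1.308]
contact_force: [1.0, -0.5, -0.3]
grip_width: 0.0001
```

drive_tool:
  series:
    - [0,2,0,0,0,0,0]
    - [0,4,0,0,0,0,0]
    - [0,4,0,0,0,0,0]

```text
clock: 7.45
tcp_pos: [0.5385, -0.1303, 0.1009]
orientation: [-1.147, 1.311, -1.308]
contact_force: [-0.9, 1.0, -0.6]
grip_width: 0.0001
```

```bash
python3 - <<'E'
from h import *
c=cam("scene"); o=r.get_obs(); tp=o["tcp_pos"]; p=proj(c,tp); print(tp,p,o["contact_force"])
a,b=215,120
im=c[0][b:b+110,a:a+130].copy()
g=cv2.resize(cv2.convertScaleAbs(im,alpha=1.3,beta=10),None,fx=5.4,fy=5.4,interpolation=cv2.INTER_CUBIC)
q=((p-[a,b]+.5)*5.4).astype(int); cv2.circle(g,tuple(int(v) for v in q),4,(0,0,255),1)
cv2.imwrite("pics/s10.png",g)
E
```

```text
[ 0.53858081 -0.13034901  0.10106658] [293.46856279 223.18748191] [-0.4827374  -0.09196442 -0.329355  ]
```

View pics/s10.png

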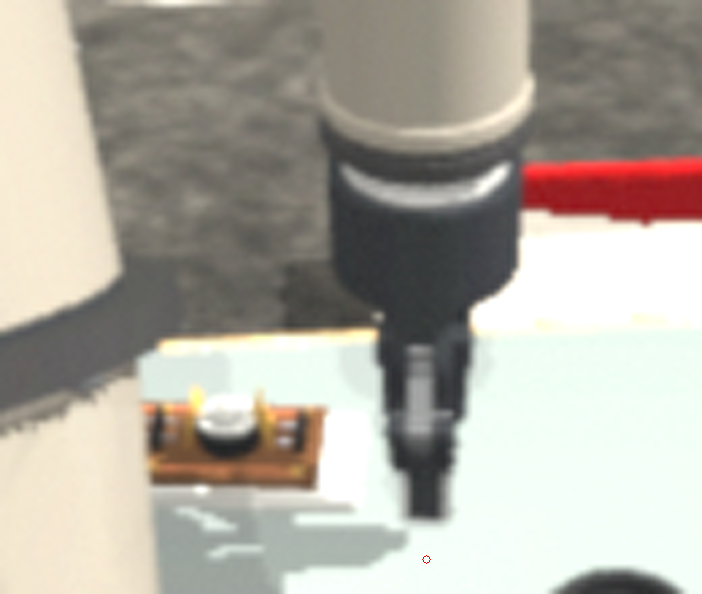

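drive_tool:
  series:
    - [0,2,0,0,0,0,0]
    - [0,4,0,0,0,0,0]
    - [0,4,0,0,0,0,0]

```text
clock: 7.8
tcp_pos: [0.5384, -0.1303, 0.0967]
orientation: [-1.147, 1.311, -1.307]
contact_force: [0.2, -0.5, -0.4]
grip_width: 0.0002
```

drive_tool:
  series:
    - [0,1,0,0,0,0,0]
    - [0,2,0,0,0,0,0]
    - [0,2,0,0,0,0,0]

```text
clock: 8.1
tcp_pos: [0.5383, -0.1302, 0.0946]
orientation: [-1.147, 1.311, -1.307]
contact_force: [-0.2, -0.6, -0.3]
grip_width: 0.0002
```

drive_tool:
  series:
    - [0,1,0,0,0,0,0]
    - [0,2,0,0,0,0,0]
    - [0,2,0,0,0,0,0]

```text
clock: 8.4
tcp_pos: [0.5381, -0.1302, 0.0925]
orientation: [-1.148, 1.311, -1.307]
contact_force: [0.8, -0.6, 0.5]
grip_width: -0.0001
```

drive_tool:
  series:
    - [0,1,0,0,0,0,0]
    - [0,2,0,0,0,0,0]

```text
clock: 8.6
tcp_pos: [0.5381, -0.1302, 0.0904]
orientation: [-1.148, 1.311, -1.307]
contact_force: [-0.2, -0.1, -1.0]
grip_width: 0.0003
```

drive_tool:
  series:
    - [0,1,0,0,0,0,0]
    - [0,2,0,0,0,0,0]

```text
clock: 8.8
tcp_pos: [0.5381, -0.1302, 0.0883]
orientation: [-1.148, 1.311, -1.307]
contact_force: [0.2, -0.5, 0.1]
grip_width: 0.0002
```

```bash
python3 - <<'E'
from h import *
c=cam("scene"); o=r.get_obs(); tp=o["tcp_pos"]; p=proj(c,tp); print(tp,p,o["contact_force"])
a,b=255,170
im=c[0][b:b+65,a:a+80].copy()
g=cv2.resize(cv2.convertScaleAbs(im,alpha=1.0,beta=0),None,fx=9,fy=9,interpolation=cv2.INTER_CUBIC)
q=((p-[a,b]+.5)*9).astype(int); cv2.circle(g,tuple(int(v) for v in q),4,(0,0,255),1)
cv2.imwrite("pics/s11.png",g)
E
```

```text
[ 0.53802724 -0.13017715  0.08818029] [293.42415017 227.3948206 ] [-0.55719036 -0.08045662 -0.20637539]
```

View pics/s11.png

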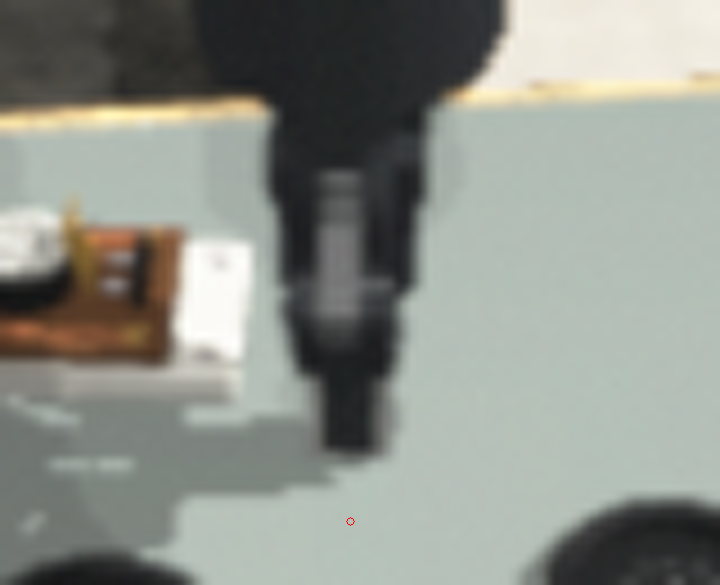

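drive_tool:
  series:
    - [0,1,0,0,0,0,0]
    - [0,2,0,0,0,0,0]
    - [0,2,0,0,0,0,0]

```text
clock: 9.15
tcp_pos: [0.538, -0.1302, 0.0864]
orientation: [-1.148, 1.312, -1.307]
contact_force: [-0.9, -0.6, 4.2]
grip_width: -0.0
```

drive_tool:
  series:
    - [0,1,0,0,0,0,0]
    - [0,2,0,0,0,0,0]
    - [0,2,0,0,0,0,0]

```text
clock: 9.45
tcp_pos: [0.5381, -0.1301, 0.0863]
orientation: [-1.146, 1.312, -1.306]
contact_force: [-8.3, 2.4, 21.6]
grip_width: 0.0001
```

drive_tool:
  series:
    - [0,1,0,0,0,0,0]
    - [0,2,0,0,0,0,0]
    - [0,2,0,0,0,0,0]

```text
clock: 9.75
tcp_pos: [0.5382, -0.1301, 0.0862]
orientation: [-1.144, 1.313, -1.305]
contact_force: [-8.6, 2.9, 23.0]
grip_width: 0.0001
```

Contact came at a reported z of 0.0863, against the mat at 0.114, so the real fingertip is about 27.7 mm above the reported TCP. Next I'll check x and y with rays through the tip.

```bash
python3 - <<'E'
from h import *
c=cam("scene"); o=r.get_obs(); tp=o["tcp_pos"]; print(tp,o["contact_force"].round(1),o["orientation"].round(3))
print(ray(c,(293.2,219.7),.116), "tip earlier; tcp .538 -.130")
a,b=255,170
im=c[0][b:b+65,a:a+80]
print(im[40:58,34:42].mean(2).astype(int))
for z in (.114,): 
  for v in range(216,226): print(v,ray(c,(293,v),z).round(4))
E
```

```text
[ 0.53812717 -0.13009616  0.0862428 ] [-7.6  3.8 22.6] [-1.144  1.313 -1.305]
[ 0.53405438 -0.12934376  0.116     ] tip earlier; tcp .538 -.130
[[ 30  32  35  35  36  33  32  29]
 [ 39  35  31  31  30  33  31  34]
 [ 77  56  34  31  33  33  34  41]
 [117  81  40  31  34  33  35  58]
 [128  89  44  35  37  38  40  65]
 [136  97  46  36  36  37  40  71]
 [134 100  49  36  37  37  42  72]
 [123  99  48  37  36  37  41  73]
 [119  98  48  35  37  39  43  74]
 [119  99  49  38  39  39  41  72]
 [119 103  71  58  59  57  55  80]
 [125 120 114 111 113 112 110 125]
 [127 127 126 128 146 168 169 173]
 [133 134 133 136 158 182 185 185]
 [172 172 172 172 178 186 187 186]
 [186 186 185 186 186 186 187 187]
 [187 187 187 186 187 187 187 187]
 [188 187 187 186 186 186 186 187]]
216 [ 0.5497 -0.1302  0.114 ]
217 [ 0.546  -0.1299  0.114 ]
218 [ 0.5424 -0.1296  0.114 ]
219 [ 0.5389 -0.1293  0.114 ]
220 [ 0.5353 -0.129   0.114 ]
221 [ 0.5318 -0.1287  0.114 ]
222 [ 0.5283 -0.1284  0.114 ]
223 [ 0.5248 -0.1281  0.114 ]
224 [ 0.5213 -0.1278  0.114 ]
225 [ 0.5179 -0.1275  0.114 ]
```

drive_tool:
  series:
    - [0,-4,0,0,0,0,0]
    - [0,-8,0,0,0,0,0]
    - [0,-8,0,0,0,0,0]

```text
clock: 10.1
tcp_pos: [0.5386, -0.1302, 0.0946]
orientation: [-1.144, 1.313, -1.306]
contact_force: [-0.3, -0.1, 0.4]
grip_width: -0.0001
```

```bash
python3 go.py .5941 -.0469 .16
```

```text
t 10.1 tcp [ 0.5386 -0.1302  0.0946] F [-0.3 -0.1  0.4] g -0.1 
shift [-90.2 -65.4  43.4] turn [ 0.24 -0.29 -0.06]
```

drive_tool:
  series:
    - [0,-45,0,0,0,0,0]
    - [-10,-65,5,0.2,-0.3,0,20]
    - [-50,-65.4,25,0.2,-0.3,0,60]
    - [-90.2,-65.4,43.4,0.2,-0.3,0,60]
    - [-90.2,-65.4,43.4,0.2,-0.3,0,60]

```text
clock: 10.6
tcp_pos: [0.5973, -0.039, 0.1593]
orientation: [-1.146, 1.299, -1.295]
contact_force: [0.3, 0.7, -0.2]
grip_width: 0.0581
```

drive_tool:
  series:
    - [0,0,0,0,0,0,60]
    - [0,0,0,0,0,0,60]

```text
clock: 10.8
tcp_pos: [0.597, -0.0384, 0.1587]
orientation: [-1.147, 1.299, -1.294]
contact_force: [0.6, -0.5, 0.6]
grip_width: 0.0597
```

```bash
python3 go.py .5941 -.0469 .1095
```

```text
t 10.8 tcp [ 0.597  -0.0384  0.1587] F [ 0.6 -0.5  0.6] g 59.7 
shift [ 9.  49.1 -1.8] turn [ 0.03  0.64 -0.23]
```

drive_tool:
  series:
    - [9,0,-1.8,0,0.6,-0.2,60]
    - [9,12,-1.8,0,0.6,-0.2,60]
    - [9,26,-1.8,0,0.6,-0.2,60]
    - [9,32,-1.8,0,0.6,-0.2,60]
    - [9,32,-1.8,0,0.6,-0.2,60]

```text
clock: 11.3
tcp_pos: [0.5929, -0.0471, 0.1249]
orientation: [-1.147, 1.308, -1.303]
contact_force: [0.2, 0.3, 0.6]
grip_width: 0.0596
```

```bash
python3 go.py .5941 -.0469 .1095
```

```text
t 11.3 tcp [ 0.5929 -0.0471  0.1249] F [0.2 0.3 0.6] g 59.6 
shift [-0.3 15.4  1.3] turn [0.21 0.03 0.01]
```

drive_tool:
  series:
    - [-0.3,5,1.3,0.2,0,0,60]
    - [-0.3,10,1.3,0.2,0,0,60]
    - [-0.3,15.4,1.3,0.2,0,0,60]
    - [-0.3,15.4,1.3,0.2,0,0,60]

```text
clock: 11.7
tcp_pos: [0.5936, -0.0467, 0.1087]
orientation: [-1.146, 1.306, -1.304]
contact_force: [-0.4, -0.2, 0.3]
grip_width: 0.0599
```

```bash
python3 - <<'E'
from h import *
c=cam("scene"); o=r.get_obs(); print(o["tcp_pos"],o["contact_force"].round(1),o["orientation"])
cv2.imwrite("pics/s12.png",cv2.resize(c[0][150:230,210:310],None,fx=7.5,fy=7.5,interpolation=cv2.INTER_CUBIC))
E
python3 go.py .5941 -.0469 .1095
```

```text
[ 0.59389609 -0.04684693  0.10912667] [ 0.1 -0.1  1. ] [-1.14523693  1.3052488  -1.30451308]
t 11.75 tcp [ 0.5939 -0.0468  0.1091] F [ 0.1 -0.1  1. ] g 59.5 
shift [ 0.  -0.4  0.2] turn [0.04 0.03 0.01]
```

View pics/s12.png

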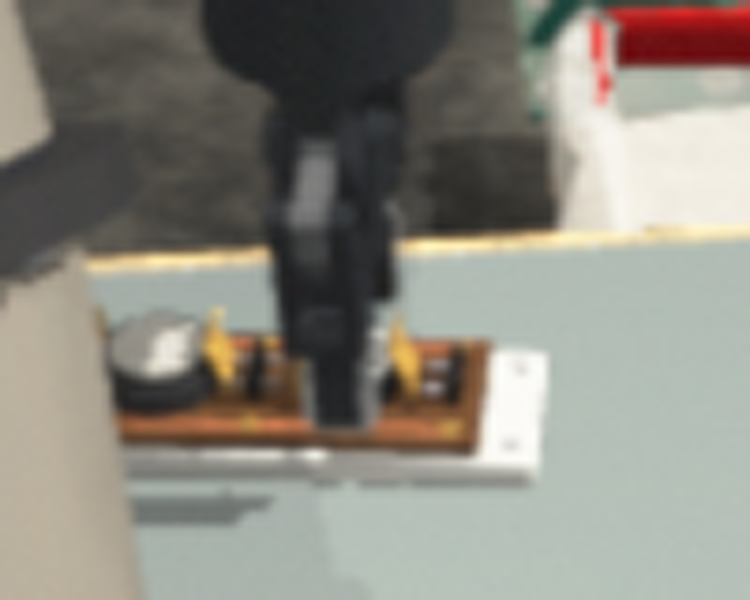

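The near finger now stands in front of the capsule at (340,420). I'll close in steps and watch the force.

drive_tool:
  series:
    - [0,0,0.2,0,0,0,40]
    - [0,0,0.2,0,0,0,36]
    - [0,0,0.2,0,0,0,33]
    - [0,0,0.2,0,0,0,33]
  squeeze: 25

```text
clock: 12.15
tcp_pos: [0.5942, -0.0469, 0.1093]
orientation: [-1.145, 1.305, -1.305]
contact_force: [1.2, -0.4, 0.1]
grip_width: 0.0336
```

drive_tool:
  series:
    - [0,0,0,0,0,0,28]
    - [0,0,0,0,0,0,26]
    - [0,0,0,0,0,0,26]

```text
clock: 12.45
tcp_pos: [0.5944, -0.0469, 0.1095]
orientation: [-1.145, 1.305, -1.305]
contact_force: [-0.2, -0.1, 3.6]
grip_width: 0.0286
```

drive_tool:
  series:
    - [0,0,0,0,0,0,20]
    - [0,0,0,0,0,0,20]
    - [0,-5,0,0,0,0,20]
    - [0,-10,0,0,0,0,20]
    - [0,-15,0,0,0,0,20]
  squeeze: 60

```text
clock: 12.95
tcp_pos: [0.594, -0.0468, 0.1246]
orientation: [-1.145, 1.305, -1.304]
contact_force: [0.9, 0.6, -2.1]
grip_width: 0.0265
```

drive_tool:
  series:
    - [0,-5,0,0,0,0,20]
    - [0,-10,0,0,0,0,20]
    - [0,-20,0,0,0,0,20]
    - [0,-30,0,0,0,0,20]
    - [0,-30,0,0,0,0,20]

```text
clock: 13.45
tcp_pos: [0.5954, -0.0471, 0.1567]
orientation: [-1.142, 1.303, -1.306]
contact_force: [0.1, -0.8, 0.1]
grip_width: 0.0264
```

```bash
python3 - <<'E'
from h import *
c=cam("scene"); o=r.get_obs(); print(o["tcp_pos"],o["contact_force"].round(1),o["grip_width"])
cv2.imwrite("pics/s13.png",cv2.resize(c[0][140:220,210:310],None,fx=7.5,fy=7.5,interpolation=cv2.INTER_CUBIC))
E
python3 go.py .441 .0517 .15
```

```text
[ 0.59481704 -0.04689686  0.1557938 ] [-0.1 -0.9 -1.1] 0.026673661172663784
t 13.5 tcp [ 0.5948 -0.0469  0.1558] F [-0.1 -0.9 -1.1] g 26.7 
shift [ -77.7    5.6 -165.4] turn [-0.07  0.03 -0.02]
```

View pics/s13.png

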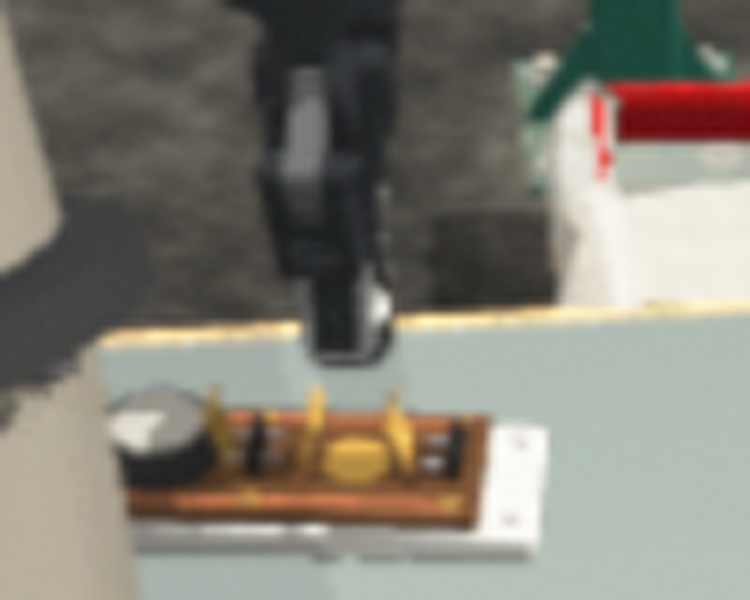

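```bash
python3 - <<'E'
from h import *
c=cam("scene"); tp=r.get_obs()["tcp_pos"]; ex=np.array([.9914,-.1307,0])
print(tp)
for z in (.170,.174,.178,.182,.186): print(z,(proj(c,np.r_[(tp-ex*.015)[:2],z])-[210-.5,140-.5])*7.5)
E
```

```text
[ 0.59431104 -0.04676717  0.15508826]
0.17 [343.08681091 390.14089626]
0.174 [342.30351631 379.82225214]
0.178 [341.51602386 369.44830821]
0.182 [340.72429974 359.01861875]
0.186 [339.92830974 348.5327332 ]
```

```bash
python3 - <<'E'
from h import *
c=cam("scene"); 
for z in (.138,.142,.146): print(z,ray(c,(210+340/7.5-.5,150+427/7.5-.5),z).round(4))
E
```

```text
0.138 [ 0.564  -0.0417  0.138 ]
0.142 [ 0.5591 -0.0418  0.142 ]
0.146 [ 0.5541 -0.042   0.146 ]
```

```bash
python3 go.py .441 .0517 .15
```

```text
t 13.6 tcp [ 0.5939 -0.0467  0.1546] F [-0.5 -0.3 -0.5] g 25.9 
shift [ -77.7    4.8 -164.4] turn [ 0.05  0.03 -0.  ]
```

drive_tool:
  series:
    - [-12,0,-25,0,0,0,20]
    - [-32,2,-68,0,0,0,20]
    - [-54,3,-112,0,0,0,20]
    - [-72,4.8,-150,0,0,0,20]
    - [-77.7,4.8,-164.4,0,0,0,20]

```text
clock: 14.1
tcp_pos: [0.4368, 0.0536, 0.1489]
orientation: [-1.15, 1.306, -1.3]
contact_force: [0.5, -0.5, -0.3]
grip_width: 0.0267
```

drive_tool:
  series:
    - [0,0,0,0,0,0,20]
    - [0,0,0,0,0,0,20]

```text
clock: 14.3
tcp_pos: [0.4369, 0.0537, 0.1489]
orientation: [-1.15, 1.306, -1.299]
contact_force: [-0.0, -0.2, 0.1]
grip_width: 0.0265
```

```bash
python3 go.py .441 .0517 .11
```

```text
t 14.3 tcp [0.4369 0.0537 0.1489] F [-0.  -0.2  0.1] g 26.5 
shift [ 1.5 38.8  4.5] turn [ 0.28  0.28 -0.02]
```

drive_tool:
  series:
    - [1.5,5,4.5,0.3,0.3,0,20]
    - [1.5,18,4.5,0.3,0.3,0,20]
    - [1.5,30,4.5,0.3,0.3,0,20]
    - [1.5,36,4.5,0.3,0.3,0,20]
    - [1.5,36,4.5,0.3,0.3,0,20]

```text
clock: 14.8
tcp_pos: [0.4406, 0.0509, 0.1117]
orientation: [-1.146, 1.307, -1.306]
contact_force: [0.4, -0.5, 1.5]
grip_width: 0.0265
```

```bash
python3 - <<'E'
from h import *
for n,(a,b) in (("top",(170,210)),("scene",(150,190))):
    c=cam(n); o=r.get_obs(); tp=o["tcp_pos"]; p=proj(c,(.441,.0517,.1445)); print(tp,o["contact_force"].round(1))
    im=c[0][b:b+90,a:a+110].copy()
    g=cv2.resize(cv2.convertScaleAbs(im,alpha=1.8,beta=10),None,fx=6.6,fy=6.6,interpolation=cv2.INTER_CUBIC)
    cv2.imwrite(f"pics/{n}14.png",g)
E
python3 go.py .441 .0517 .1
```

```text
[0.44095013 0.05113591 0.11233881] [ 0.   0.2 -0.1]
[0.44121877 0.05136754 0.11275959] [ 0.3 -0.2 -0.7]
t 14.9 tcp [0.4412 0.0514 0.1128] F [ 0.3 -0.2 -0.7] g 26.6 
shift [-0.3 12.8 -0.3] turn [-0.01 -0.05  0.01]
```

View pics/top14.png

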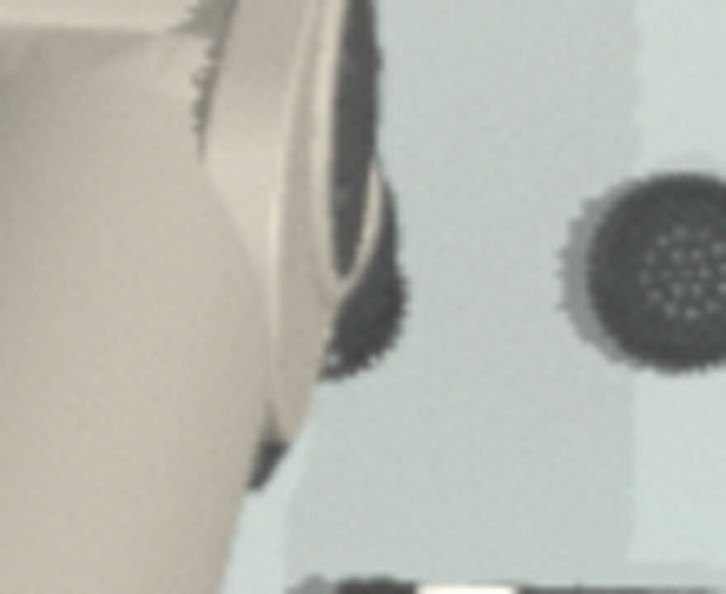

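View pics/scene14.png

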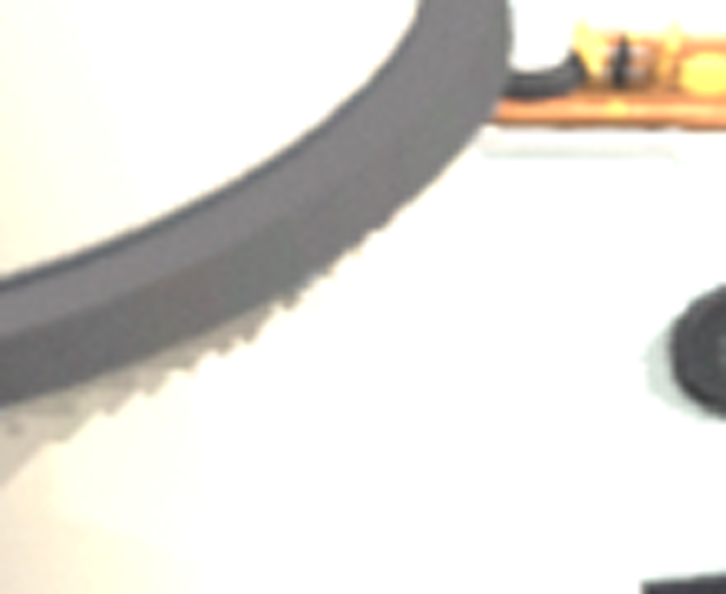

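Both views are mostly hidden by the arm here; the cap's right edge, at (400,290) in the top crop, hasn't moved. I'll lower by feel.

drive_tool:
  series:
    - [-0.3,4,-0.3,0,0,0,20]
    - [-0.3,8,-0.3,0,0,0,20]
    - [-0.3,12.3,-0.3,0,0,0,20]
    - [-0.3,12.8,-0.3,0,0,0,20]

```text
clock: 15.3
tcp_pos: [0.4406, 0.0517, 0.0995]
orientation: [-1.145, 1.306, -1.306]
contact_force: [-0.1, 0.4, 0.8]
grip_width: 0.0263
```

drive_tool:
  series:
    - [0,1,0,0,0,0,20]
    - [0,1.5,0,0,0,0,20]
    - [0,1.5,0,0,0,0,20]

```text
clock: 15.6
tcp_pos: [0.4406, 0.0517, 0.098]
orientation: [-1.145, 1.306, -1.306]
contact_force: [0.3, -0.4, 1.0]
grip_width: 0.0265
```

drive_tool:
  series:
    - [0,0.6,0,0,0,0,20]
    - [0,1,0,0,0,0,20]
    - [0,1,0,0,0,0,20]

```text
clock: 15.9
tcp_pos: [0.4406, 0.0517, 0.097]
orientation: [-1.145, 1.306, -1.306]
contact_force: [0.0, -1.2, -0.2]
grip_width: 0.0264
```

drive_tool:
  series:
    - [0,0.6,0,0,0,0,20]
    - [0,1,0,0,0,0,20]
    - [0,1,0,0,0,0,20]

```text
clock: 16.2
tcp_pos: [0.4407, 0.0517, 0.0966]
orientation: [-1.144, 1.306, -1.305]
contact_force: [-4.0, -0.9, 11.7]
grip_width: 0.0263
```

Contact at 0.0967, right where predicted for the cap floor. Release.

drive_tool:
  series:
    - [0,0,0,0,0,0,30]
    - [0,0,0,0,0,0,36]
    - [0,0,0,0,0,0,46]
    - [0,0,0,0,0,0,50]
    - [0,0,0,0,0,0,50]

```text
clock: 16.7
tcp_pos: [0.4406, 0.0517, 0.0966]
orientation: [-1.144, 1.306, -1.305]
contact_force: [0.3, 0.1, 1.0]
grip_width: 0.0502
```

drive_tool:
  series:
    - [0,-10,0,0,0,0,50]
    - [0,-30,0,0,0,0,55]
    - [0,-65,0,0,0,0,60]
    - [0,-80,0,0,0,0,60]
    - [0,-80,0,0,0,0,60]

```text
clock: 17.2
tcp_pos: [0.4425, 0.0521, 0.1792]
orientation: [-1.139, 1.304, -1.306]
contact_force: [0.5, -0.3, -0.5]
grip_width: 0.0596
```

```bash
python3 go.py .6027 .0165 .16
```

```text
t 17.2 tcp [0.4425 0.0521 0.1792] F [ 0.5 -0.3 -0.5] g 59.6 
shift [ 14.2  19.7 163.4] turn [-0.2  -0.07 -0.18]
```

drive_tool:
  series:
    - [4,0,40,0,0,0,60]
    - [8,0,85,0,0,0,60]
    - [12,10,130,0,0,0,60]
    - [14,19,158,0,0,0,60]
    - [14.2,19.7,163.4,-0.2,0,-0.2,60]

```text
clock: 17.7
tcp_pos: [0.604, 0.0151, 0.1579]
orientation: [-1.147, 1.307, -1.308]
contact_force: [-0.9, -0.3, -0.6]
grip_width: 0.0597
```

drive_tool:
  series:
    - [0,0,0,0,0,0,60]
    - [0,0,0,0,0,0,60]

```text
clock: 17.9
tcp_pos: [0.6028, 0.0152, 0.1573]
orientation: [-1.148, 1.308, -1.308]
contact_force: [0.0, -0.4, 0.9]
grip_width: 0.06
```

```bash
python3 go.py .6027 .0165 .1235; python3 - <<'E'
from h import *
c=cam("top"); cv2.imwrite("pics/t15.png",cv2.resize(c[0][200:290,120:370],None,fx=3.2,fy=3.2,interpolation=cv2.INTER_CUBIC))
E
python3 go.py .6027 .0165 .1235
```

```text
t 17.9 tcp [0.6028 0.0152 0.1573] F [ 0.  -0.4  0.9] g 60.0 
shift [-1.4 33.8 -0.2] turn [ 0.19 -0.15  0.21]
t 17.95 tcp [0.6028 0.0154 0.1577] F [-0.3  0.3 -0.7] g 60.2 
shift [-1.2 34.2 -0.2] turn [ 0.16 -0.14  0.17]
```

View pics/t15.png

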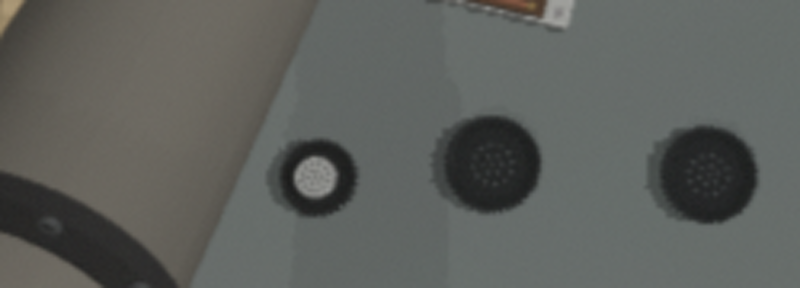

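The first transmitter lies face up in its mouth cap, central at (315,177). Next is the receiver in the third clip.

drive_tool:
  series:
    - [-1.2,10,-0.2,0.2,-0.1,0.2,60]
    - [-1.2,20,-0.2,0.2,-0.1,0.2,60]
    - [-1.2,30,-0.2,0.2,-0.1,0.2,60]
    - [-1.2,34,-0.2,0.2,-0.1,0.2,60]
    - [-1.2,34,-0.2,0.2,-0.1,0.2,60]

```text
clock: 18.45
tcp_pos: [0.6019, 0.0166, 0.1227]
orientation: [-1.145, 1.306, -1.305]
contact_force: [-0.1, -0.2, 0.1]
grip_width: 0.0597
```

```bash
python3 go.py .6027 .0165 .109
```

```text
t 18.45 tcp [0.6019 0.0166 0.1227] F [-0.1 -0.2  0.1] g 59.7 
shift [-0.  13.7  0.8] turn [ 0.05 -0.03 -0.  ]
```

drive_tool:
  series:
    - [0,5,0.8,0,0,0,60]
    - [0,10,0.8,0,0,0,60]
    - [0,13.7,0.8,0,0,0,60]
    - [0,13.7,0.8,0,0,0,50]
    - [0,13.7,0.8,0,0,0,45]
  squeeze: 25

```text
clock: 18.95
tcp_pos: [0.6027, 0.0164, 0.109]
orientation: [-1.145, 1.306, -1.305]
contact_force: [-0.4, -0.6, -0.6]
grip_width: 0.0452
```

drive_tool:
  series:
    - [0,0,0,0,0,0,40]
    - [0,0,0,0,0,0,36]
    - [0,0,0,0,0,0,30]
    - [0,0,0,0,0,0,30]

```text
clock: 19.35
tcp_pos: [0.6034, 0.0163, 0.1096]
orientation: [-1.144, 1.305, -1.306]
contact_force: [1.3, -0.3, 4.1]
grip_width: 0.0383
```

drive_tool:
  series:
    - [0,0,0,0,0,0,30]
    - [0,0,0,0,0,0,30]
    - [0,-5,0,0,0,0,30]
    - [0,-10,0,0,0,0,30]
    - [0,-15,0,0,0,0,30]
  squeeze: 60

```text
clock: 19.85
tcp_pos: [0.6024, 0.0164, 0.1243]
orientation: [-1.145, 1.307, -1.305]
contact_force: [-0.4, 0.0, -2.9]
grip_width: 0.0363
```

drive_tool:
  series:
    - [0,-6,0,0,0,0,30]
    - [0,-14,0,0,0,0,30]
    - [0,-24,0,0,0,0,30]
    - [0,-32,0,0,0,0,30]
    - [0,-32,0,0,0,0,30]

```text
clock: 20.35
tcp_pos: [0.6037, 0.0163, 0.1582]
orientation: [-1.142, 1.305, -1.306]
contact_force: [0.1, 1.0, -0.4]
grip_width: 0.0366
```

```bash
python3 - <<'E'
from h import *
c=cam("scene"); cv2.imwrite("pics/s16.png",cv2.resize(c[0][140:220,190:310],None,fx=6.5,fy=6.5,interpolation=cv2.INTER_CUBIC))
E
python3 go.py .4623 -.0619 .15
```

```text
t 20.4 tcp [0.6031 0.0165 0.1573] F [-0.2 -0.6 -0.4] g 36.6 
shift [  96.2    7.2 -129.3] turn [-0.01 -0.03 -0.03]
```

View pics/s16.png

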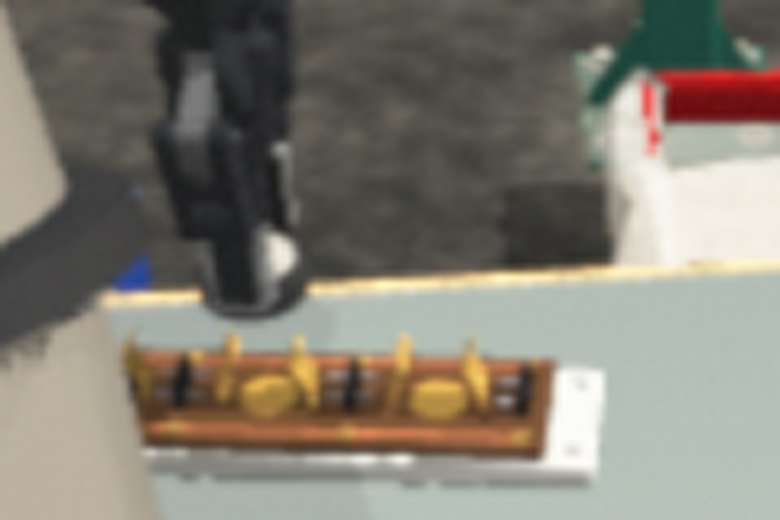

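The receiver is in the grip and both right-hand clips are empty. Moving it to the near ear cap.

drive_tool:
  series:
    - [18,0,-24,0,0,0,30]
    - [44,2,-60,0,0,0,30]
    - [70,4,-96,0,0,0,30]
    - [90,6,-122,0,0,0,30]
    - [96,7,-129.3,0,0,0,30]

```text
clock: 20.9
tcp_pos: [0.4584, -0.0636, 0.1496]
orientation: [-1.143, 1.311, -1.306]
contact_force: [0.2, 0.1, -0.4]
grip_width: 0.0364
```

drive_tool:
  series:
    - [0,0,0,0,0,0,30]
    - [0,0,0,0,0,0,30]

```text
clock: 21.1
tcp_pos: [0.4592, -0.0632, 0.1497]
orientation: [-1.143, 1.31, -1.306]
contact_force: [-0.7, -0.1, -0.2]
grip_width: 0.0362
```

```bash
python3 go.py .4623 -.0619 .112
```

```text
t 21.1 tcp [ 0.4592 -0.0632  0.1497] F [-0.7 -0.1 -0.2] g 36.2 
shift [-1.6 37.7  3. ] turn [ 0.12 -0.21 -0.07]
```

drive_tool:
  series:
    - [-1.6,8,3,0.1,-0.2,0,30]
    - [-1.6,20,3,0.1,-0.2,0,30]
    - [-1.6,30,3,0.1,-0.2,0,30]
    - [-1.6,37.7,3,0.1,-0.2,0,30]
    - [-1.6,37.7,3,0.1,-0.2,0,30]

```text
clock: 21.6
tcp_pos: [0.4612, -0.062, 0.1105]
orientation: [-1.146, 1.308, -1.304]
contact_force: [-0.2, -0.1, -0.4]
grip_width: 0.0364
```

```bash
python3 - <<'E'
from h import *
c=cam("scene"); cv2.imwrite("pics/s17.png",cv2.resize(c[0][180:280,210:330],None,fx=6,fy=6,interpolation=cv2.INTER_CUBIC))
E
python3 go.py .4623 -.0619 .0985
```

```text
t 21.65 tcp [ 0.4617 -0.0621  0.1112] F [ 0.3  0.7 -1.3] g 36.2 
shift [-0.3 12.7  0.6] turn [ 0.12 -0.03 -0.02]
```

View pics/s17.png

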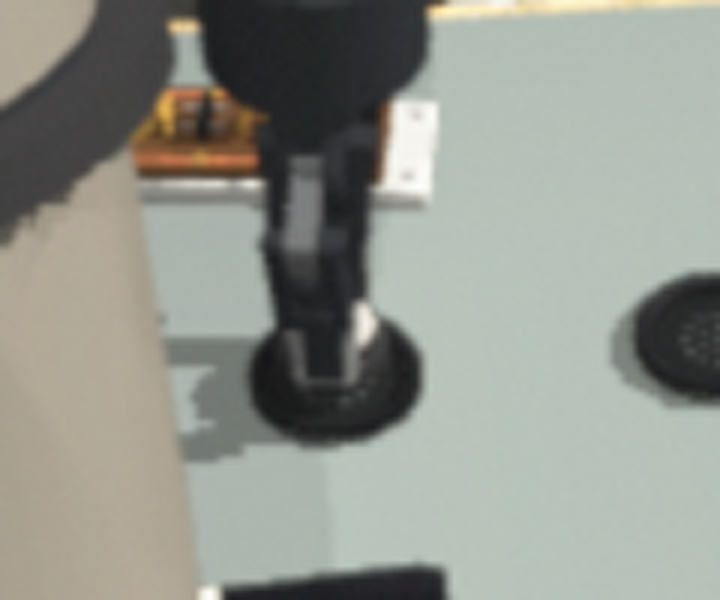

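The receiver hangs above the ear cap's well, with the cap centred at about (337,380). Lowering to contact.

drive_tool:
  series:
    - [-0.3,4,0.6,0.1,0,0,30]
    - [-0.3,8,0.6,0.1,0,0,30]
    - [-0.3,12.2,0.6,0.1,0,0,30]
    - [-0.3,12.7,0.6,0.1,0,0,30]

```text
clock: 22.05
tcp_pos: [0.462, -0.0618, 0.0981]
orientation: [-1.145, 1.306, -1.305]
contact_force: [-0.4, -1.3, -0.8]
grip_width: 0.0362
```

drive_tool:
  series:
    - [0,0.8,0,0,0,0,30]
    - [0,1.2,0,0,0,0,30]
    - [0,1.2,0,0,0,0,30]

```text
clock: 22.35
tcp_pos: [0.4621, -0.0618, 0.097]
orientation: [-1.144, 1.306, -1.305]
contact_force: [-0.4, -0.3, -0.0]
grip_width: 0.0362
```

drive_tool:
  series:
    - [0,0.5,0,0,0,0,30]
    - [0,0.8,0,0,0,0,30]
    - [0,0.8,0,0,0,0,30]

```text
clock: 22.65
tcp_pos: [0.4622, -0.0618, 0.0968]
orientation: [-1.144, 1.307, -1.304]
contact_force: [-4.6, 0.3, 9.7]
grip_width: 0.0365
```

Contact at 0.0968. Release and retreat.

drive_tool:
  series:
    - [0,0,0,0,0,0,40]
    - [0,0,0,0,0,0,46]
    - [0,0,0,0,0,0,55]
    - [0,0,0,0,0,0,58]
    - [0,0,0,0,0,0,58]

```text
clock: 23.15
tcp_pos: [0.4621, -0.0618, 0.0967]
orientation: [-1.144, 1.307, -1.304]
contact_force: [0.3, -1.4, -0.3]
grip_width: 0.0582
```

drive_tool:
  series:
    - [0,-10,0,0,0,0,58]
    - [0,-30,0,0,0,0,60]
    - [0,-60,0,0,0,0,60]
    - [0,-70,0,0,0,0,60]
    - [0,-70,0,0,0,0,60]

```text
clock: 23.65
tcp_pos: [0.4635, -0.0618, 0.1684]
orientation: [-1.14, 1.304, -1.305]
contact_force: [-0.4, -0.1, -0.5]
grip_width: 0.0602
```

```bash
python3 go.py .6107 .0800 .16
```

```text
t 23.65 tcp [ 0.4635 -0.0618  0.1684] F [-0.4 -0.1 -0.5] g 60.2 
shift [-159.8    9.1  127.4] turn [-0.15 -0.02 -0.15]
```

drive_tool:
  series:
    - [-30,0,24,0,0,0,60]
    - [-70,2,56,0,0,0,60]
    - [-110,5,88,0,0,0,60]
    - [-145,8,116,0,0,0,60]
    - [-159.8,9,127.4,0,0,0,60]

```text
clock: 24.15
tcp_pos: [0.6124, 0.085, 0.1577]
orientation: [-1.144, 1.302, -1.3]
contact_force: [0.4, 0.6, 0.4]
grip_width: 0.0598
```

drive_tool:
  series:
    - [0,0,0,0,0,0,60]
    - [0,0,0,0,0,0,60]

```text
clock: 24.35
tcp_pos: [0.6112, 0.085, 0.156]
orientation: [-1.147, 1.303, -1.299]
contact_force: [-0.3, -0.3, 0.9]
grip_width: 0.0599
```

```bash
python3 - <<'E'
from h import *
c=cam("top"); cv2.imwrite("pics/t18.png",cv2.resize(c[0][120:290,140:370],None,fx=3.4,fy=3.4,interpolation=cv2.INTER_CUBIC))
E
python3 go.py .6107 .0800 .1235
```

```text
t 24.4 tcp [0.611  0.0838 0.1566] F [-1.  -0.8 -0. ] g 59.9 
shift [ 3.9 33.1  0.2] turn [ 0.06  0.24 -0.09]
```

View pics/t18.png

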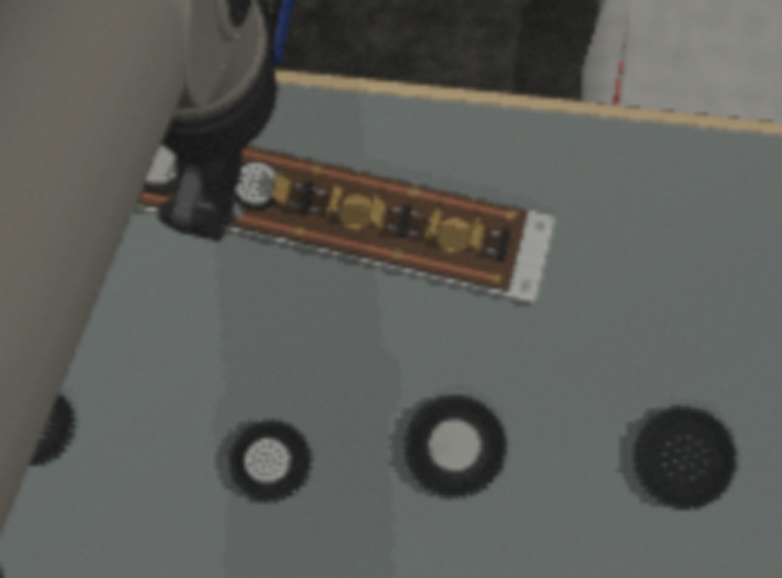

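Both capsules placed so far are face up and roughly central, at (267,460) and (455,445).

drive_tool:
  series:
    - [3.9,6,0.2,0,0.2,0,60]
    - [3.9,16,0.2,0,0.2,0,60]
    - [3.9,27,0.2,0,0.2,0,60]
    - [3.9,33,0.2,0,0.2,0,60]
    - [3.9,33,0.2,0,0.2,0,60]

```text
clock: 24.9
tcp_pos: [0.6096, 0.0798, 0.1222]
orientation: [-1.146, 1.307, -1.302]
contact_force: [-0.6, 0.4, 0.8]
grip_width: 0.0603
```

```bash
python3 go.py .6107 .0800 .1095
```

```text
t 24.9 tcp [0.6096 0.0798 0.1222] F [-0.6  0.4  0.8] g 60.3 
shift [-0.3 12.7  1.1] turn [ 0.18  0.04 -0.05]
```

drive_tool:
  series:
    - [-0.3,5,1.1,0.1,0,0,60]
    - [-0.3,10,1.1,0.1,0,0,60]
    - [-0.3,12.7,1.1,0.1,0,0,60]
    - [-0.3,12.7,1.1,0.1,0,0,45]
    - [-0.3,12.7,1.1,0.1,0,0,35]
  squeeze: 25

```text
clock: 25.4
tcp_pos: [0.6108, 0.08, 0.1096]
orientation: [-1.145, 1.306, -1.303]
contact_force: [-0.3, -0.0, 0.0]
grip_width: 0.0353
```

drive_tool:
  series:
    - [0,0,0,0,0,0,33]
    - [0,0,0,0,0,0,28]
    - [0,0,0,0,0,0,22]
    - [0,0,0,0,0,0,22]

```text
clock: 25.8
tcp_pos: [0.6112, 0.08, 0.1101]
orientation: [-1.144, 1.305, -1.304]
contact_force: [-1.0, -0.7, 3.7]
grip_width: 0.0284
```

drive_tool:
  series:
    - [0,0,0,0,0,0,20]
    - [0,0,0,0,0,0,20]
    - [0,-5,0,0,0,0,20]
    - [0,-10,0,0,0,0,20]
    - [0,-15,0,0,0,0,20]
  squeeze: 60

```text
clock: 26.3
tcp_pos: [0.6107, 0.08, 0.1251]
orientation: [-1.145, 1.306, -1.303]
contact_force: [-0.1, -0.5, -1.6]
grip_width: 0.0266
```

drive_tool:
  series:
    - [0,-6,0,0,0,0,20]
    - [0,-14,0,0,0,0,20]
    - [0,-24,0,0,0,0,20]
    - [0,-32,0,0,0,0,20]
    - [0,-32,0,0,0,0,20]

```text
clock: 26.8
tcp_pos: [0.6119, 0.08, 0.1589]
orientation: [-1.142, 1.305, -1.304]
contact_force: [0.2, -0.4, 0.1]
grip_width: 0.0262
```

```bash
python3 - <<'E'
from h import *
c=cam("top"); cv2.imwrite("pics/t19.png",cv2.resize(c[0][120:290,110:330],None,fx=3.4,fy=3.4,interpolation=cv2.INTER_CUBIC))
E
python3 go.py .4475 .2005 .15
```

```text
t 26.85 tcp [0.6114 0.08   0.1581] F [-0.4 -0.4 -0.5] g 26.1 
shift [ -98.1    8.2 -178.1] turn [-0.    0.04 -0.09]
```

View pics/t19.png

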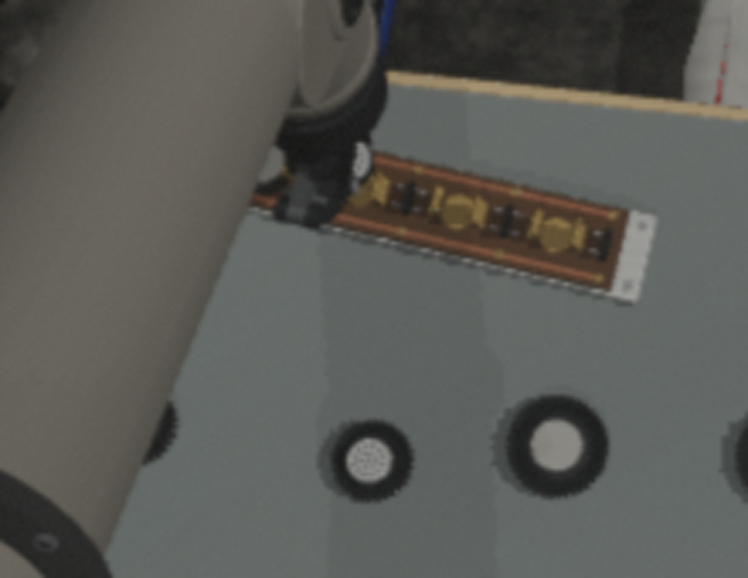

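The second transmitter is in the grip, its face visible at (362,160). Carrying it to the left mouth cap.

drive_tool:
  series:
    - [0,0,-26,0,0,0,20]
    - [-25,2,-70,0,0,0,20]
    - [-55,4,-115,0,0,0,20]
    - [-85,6,-158,0,0,0,20]
    - [-98.1,8,-178.1,0,0,0,20]

```text
clock: 27.35
tcp_pos: [0.4443, 0.2027, 0.1496]
orientation: [-1.146, 1.305, -1.3]
contact_force: [1.4, 0.2, -0.0]
grip_width: 0.0263
```

drive_tool:
  series:
    - [0,0,0,0,0,0,20]
    - [0,0,0,0,0,0,20]

```text
clock: 27.55
tcp_pos: [0.4437, 0.2033, 0.1495]
orientation: [-1.148, 1.303, -1.298]
contact_force: [0.6, -0.0, 0.3]
grip_width: 0.0264
```

```bash
python3 go.py .4475 .2005 .113
```

```text
t 27.55 tcp [0.4437 0.2033 0.1495] F [ 0.6 -0.   0.3] g 26.4 
shift [ 2.4 36.5  4.2] turn [ 0.13  0.35 -0.1 ]
```

drive_tool:
  series:
    - [2.4,6,4.2,0.1,0.3,-0.1,20]
    - [2.4,18,4.2,0.1,0.3,-0.1,20]
    - [2.4,29,4.2,0.1,0.3,-0.1,20]
    - [2.4,36,4.2,0.1,0.3,-0.1,20]
    - [2.4,36,4.2,0.1,0.3,-0.1,20]

```text
clock: 28.05
tcp_pos: [0.4468, 0.1995, 0.112]
orientation: [-1.148, 1.306, -1.306]
contact_force: [-0.3, 0.2, -0.8]
grip_width: 0.027
```

```bash
python3 - <<'E'
from h import *
c=cam("top"); cv2.imwrite("pics/t20.png",cv2.resize(c[0][190:290,90:210],None,fx=6,fy=6,interpolation=cv2.INTER_CUBIC))
E
python3 go.py .4475 .2005 .0985
```

```text
t 28.1 tcp [0.4472 0.1999 0.1127] F [ 0.5  0.2 -0.2] g 26.5 
shift [-0.7 14.2  0.2] turn [0.09 0.01 0.08]
```

View pics/t20.png

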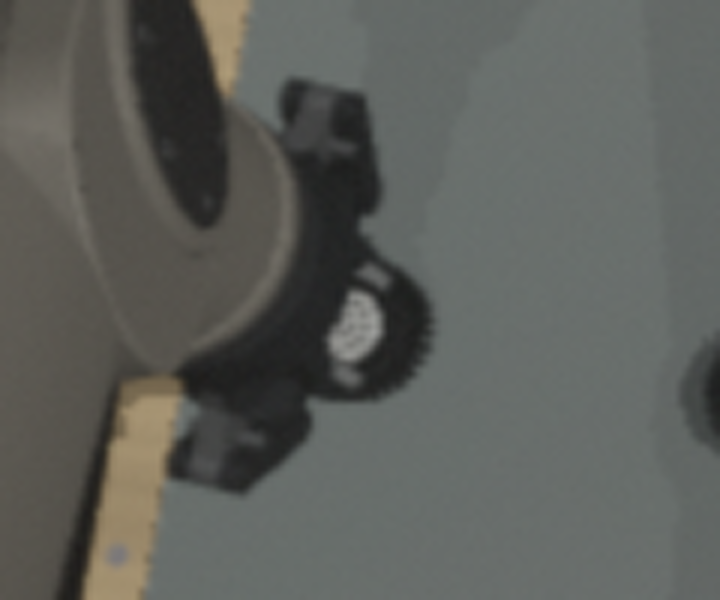

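The face at (355,325) sits centred over the cap, with one finger on each side. Lowering.

drive_tool:
  series:
    - [-0.7,4,0.2,0.1,0,0,20]
    - [-0.7,8,0.2,0.1,0,0,20]
    - [-0.7,13,0.2,0.1,0,0,20]
    - [-0.7,14.2,0.2,0.1,0,0,20]
    - [-0.7,14.2,0.2,0.1,0,0,20]

```text
clock: 28.6
tcp_pos: [0.4473, 0.2004, 0.0983]
orientation: [-1.146, 1.304, -1.306]
contact_force: [1.1, -0.8, 0.4]
grip_width: 0.0262
```

drive_tool:
  series:
    - [0,0.8,0,0,0,0,20]
    - [0,1.2,0,0,0,0,20]
    - [0,1.2,0,0,0,0,20]

```text
clock: 28.9
tcp_pos: [0.4474, 0.2005, 0.0973]
orientation: [-1.146, 1.304, -1.306]
contact_force: [-1.4, -0.2, 2.9]
grip_width: 0.0262
```

drive_tool:
  series:
    - [0,0.5,0,0,0,0,20]
    - [0,0.8,0,0,0,0,20]
    - [0,0.8,0,0,0,0,20]

```text
clock: 29.2
tcp_pos: [0.4474, 0.2005, 0.0972]
orientation: [-1.145, 1.305, -1.306]
contact_force: [-3.0, -2.1, 10.6]
grip_width: 0.0264
```

drive_tool:
  series:
    - [0,0,0,0,0,0,30]
    - [0,0,0,0,0,0,36]
    - [0,0,0,0,0,0,46]
    - [0,0,0,0,0,0,50]
    - [0,0,0,0,0,0,50]

```text
clock: 29.7
tcp_pos: [0.4474, 0.2005, 0.0971]
orientation: [-1.146, 1.305, -1.306]
contact_force: [-0.8, 0.3, 0.0]
grip_width: 0.0499
```

drive_tool:
  series:
    - [0,-10,0,0,0,0,50]
    - [0,-30,0,0,0,0,55]
    - [0,-55,0,0,0,0,60]
    - [0,-70,0,0,0,0,60]
    - [0,-70,0,0,0,0,60]

```text
clock: 30.2
tcp_pos: [0.449, 0.2013, 0.1696]
orientation: [-1.14, 1.304, -1.305]
contact_force: [-0.6, -0.3, 0.1]
grip_width: 0.0599
```

```bash
python3 - <<'E'
from h import *
c=cam("top"); cv2.imwrite("pics/t21.png",cv2.resize(c[0][190:290,90:210],None,fx=6,fy=6,interpolation=cv2.INTER_CUBIC))
E
python3 go.py .6192 .1434 .16
```

```text
t 30.25 tcp [0.4481 0.201  0.1683] F [-0.4  0.2 -0.7] g 60.1 
shift [ 34.8   8.5 177.1] turn [-0.07  0.   -0.06]
```

View pics/t21.png

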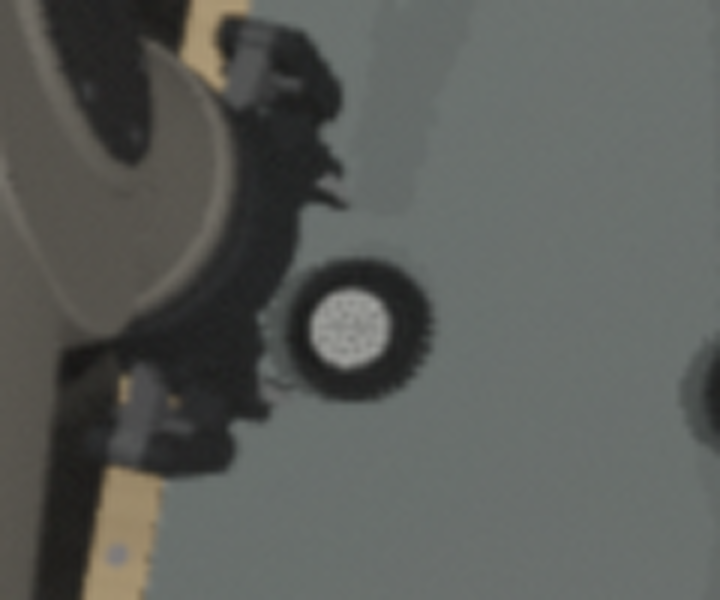

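Placed well, at (350,328). Last is the receiver next to the terminal box.

drive_tool:
  series:
    - [6,0,28,0,0,0,60]
    - [15,0,72,0,0,0,60]
    - [24,2,118,0,0,0,60]
    - [32,4,160,0,0,0,60]
    - [34.8,5,177.1,0,0,0,60]

```text
clock: 30.75
tcp_pos: [0.6219, 0.1406, 0.1621]
orientation: [-1.143, 1.305, -1.309]
contact_force: [0.3, -0.5, 0.6]
grip_width: 0.0598
```

drive_tool:
  series:
    - [0,0,0,0,0,0,60]
    - [0,0,0,0,0,0,60]

```text
clock: 30.95
tcp_pos: [0.6209, 0.1399, 0.1606]
orientation: [-1.145, 1.307, -1.31]
contact_force: [0.4, 0.2, 0.6]
grip_width: 0.06
```

```bash
python3 go.py .6192 .1434 .1235
```

```text
t 30.95 tcp [0.6209 0.1399 0.1606] F [0.4 0.2 0.6] g 60.0 
shift [-3.3 37.1 -2.1] turn [ 0.03 -0.22  0.16]
```

drive_tool:
  series:
    - [-3.3,6,-2.1,0,-0.2,0.1,60]
    - [-3.3,18,-2.1,0,-0.2,0.1,60]
    - [-3.3,30,-2.1,0,-0.2,0.1,60]
    - [-3.3,37,-2.1,0,-0.2,0.1,60]
    - [-3.3,37,-2.1,0,-0.2,0.1,60]

```text
clock: 31.45
tcp_pos: [0.6179, 0.1434, 0.122]
orientation: [-1.148, 1.306, -1.305]
contact_force: [0.8, -0.5, -0.2]
grip_width: 0.0597
```

```bash
python3 go.py .6192 .1434 .109
```

```text
t 31.45 tcp [0.6179 0.1434 0.122 ] F [ 0.8 -0.5 -0.2] g 59.7 
shift [-0.2 13.   1.3] turn [0.17 0.   0.13]
```

drive_tool:
  series:
    - [-0.2,5,1.3,0.1,0,0.1,60]
    - [-0.2,10,1.3,0.1,0,0.1,60]
    - [-0.2,13,1.3,0.1,0,0.1,60]
    - [-0.2,13,1.3,0.1,0,0.1,50]
    - [-0.2,13,1.3,0.1,0,0.1,45]
  squeeze: 25

```text
clock: 31.95
tcp_pos: [0.6194, 0.1433, 0.1091]
orientation: [-1.145, 1.306, -1.305]
contact_force: [-0.5, 0.5, 0.1]
grip_width: 0.045
```

drive_tool:
  series:
    - [0,0,0,0,0,0,40]
    - [0,0,0,0,0,0,36]
    - [0,0,0,0,0,0,30]
    - [0,0,0,0,0,0,30]

```text
clock: 32.35
tcp_pos: [0.6201, 0.1433, 0.1098]
orientation: [-1.144, 1.305, -1.306]
contact_force: [1.3, -0.1, 3.7]
grip_width: 0.0383
```

drive_tool:
  series:
    - [0,0,0,0,0,0,30]
    - [0,0,0,0,0,0,30]
    - [0,-5,0,0,0,0,30]
    - [0,-10,0,0,0,0,30]
    - [0,-15,0,0,0,0,30]
  squeeze: 60

```text
clock: 32.85
tcp_pos: [0.6191, 0.1433, 0.1243]
orientation: [-1.146, 1.306, -1.305]
contact_force: [-0.8, -0.2, -3.4]
grip_width: 0.0366
```

drive_tool:
  series:
    - [0,-6,0,0,0,0,30]
    - [0,-14,0,0,0,0,30]
    - [0,-24,0,0,0,0,30]
    - [0,-34,0,0,0,0,30]
    - [0,-36,0,0,0,0,30]

```text
clock: 33.35
tcp_pos: [0.6203, 0.1434, 0.1625]
orientation: [-1.143, 1.305, -1.305]
contact_force: [0.2, -0.6, -0.7]
grip_width: 0.0364
```

```bash
python3 - <<'E'
from h import *
c=cam("top"); cv2.imwrite("pics/t22.png",cv2.resize(c[0][120:290,110:330],None,fx=3.4,fy=3.4,interpolation=cv2.INTER_CUBIC))
from meas import *
for t in CA: print(*caps(c,[t]))
E
python3 go.py .4705 -.2041 .16
```

```text
(array([0.4475, 0.2005]), 0.0244, (447.4, 200.8, 25.7))
(array([0.441 , 0.0516]), 0.0244, (441.1, 51.3, 25.7))
(array([ 0.4623, -0.0617]), 0.0307, (462.1, -61.6, 31.9))
(array([ 0.4705, -0.2037]), 0.0309, (470.8, -203.6, 32.0))
t 33.4 tcp [0.62   0.1435 0.162 ] F [ 0.2 -0.5 -0.9] g 36.1 
shift [ 364.2    1.8 -102.8] turn [-0.03  0.   -0.03]
```

View pics/t22.png

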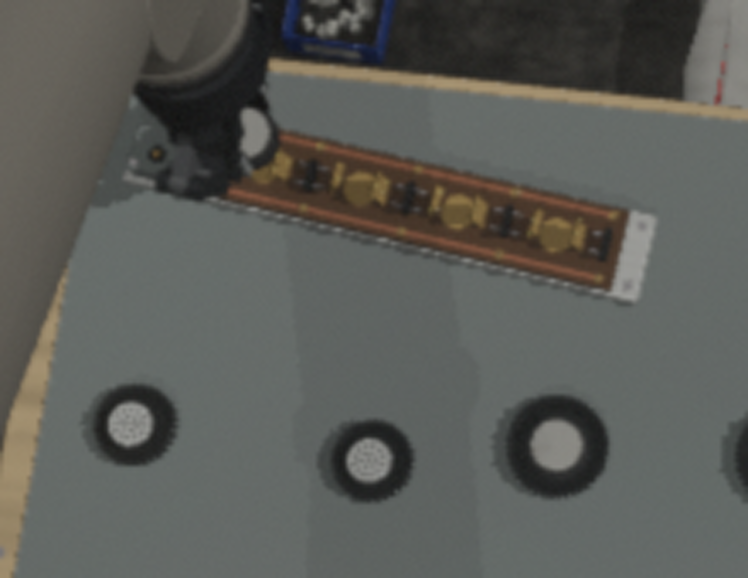

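The last receiver is held at (258,135), and the caps haven't moved. It's a long way to the right-hand ear cap, so I'll take two calls.

drive_tool:
  series:
    - [20,0,-10,0,0,0,30]
    - [60,0,-25,0,0,0,30]
    - [105,0,-40,0,0,0,30]
    - [150,0,-55,0,0,0,30]
    - [190,0,-70,0,0,0,30]

```text
clock: 33.9
tcp_pos: [0.5245, -0.0378, 0.1618]
orientation: [-1.143, 1.305, -1.306]
contact_force: [-0.2, 0.0, 0.5]
grip_width: 0.0366
```

```bash
python3 go.py .4705 -.2041 .155
```

```text
t 33.9 tcp [ 0.5245 -0.0378  0.1618] F [-0.2  0.   0.5] g 36.6 
shift [171.9   6.8 -31.6] turn [-0.03 -0.05 -0.02]
```

drive_tool:
  series:
    - [40,1,-8,0,0,0,30]
    - [85,2,-16,0,0,0,30]
    - [130,4,-24,0,0,0,30]
    - [162,6,-30,0,0,0,30]
    - [172,6.8,-31.6,0,0,0,30]

```text
clock: 34.4
tcp_pos: [0.4684, -0.2081, 0.1551]
orientation: [-1.141, 1.309, -1.311]
contact_force: [0.7, 0.8, -1.4]
grip_width: 0.0364
```

drive_tool:
  series:
    - [0,0,0,0,0,0,30]
    - [0,0,0,0,0,0,30]

```text
clock: 34.6
tcp_pos: [0.4685, -0.2075, 0.1549]
orientation: [-1.141, 1.31, -1.31]
contact_force: [0.9, 0.4, -0.8]
grip_width: 0.0362
```

```bash
python3 go.py .4705 -.2041 .113
```

```text
t 34.6 tcp [ 0.4685 -0.2075  0.1549] F [ 0.9  0.4 -0.8] g 36.2 
shift [-3.7 41.9  1.5] turn [-0.   -0.39  0.03]
```

drive_tool:
  series:
    - [-3.7,6,1.5,0,-0.4,0,30]
    - [-3.7,19,1.5,0,-0.4,0,30]
    - [-3.7,33,1.5,0,-0.4,0,30]
    - [-3.7,41,1.5,0,-0.4,0,30]
    - [-3.7,41,1.5,0,-0.4,0,30]

```text
clock: 35.1
tcp_pos: [0.4693, -0.2035, 0.1122]
orientation: [-1.147, 1.307, -1.303]
contact_force: [-0.1, -0.3, -1.1]
grip_width: 0.0365
```

```bash
python3 - <<'E'
from h import *
c=cam("scene"); cv2.imwrite("pics/s23.png",cv2.resize(c[0][170:270,270:390],None,fx=6,fy=6,interpolation=cv2.INTER_CUBIC))
E
python3 go.py .4705 -.2041 .0985
```

```text
t 35.15 tcp [ 0.4699 -0.2039  0.113 ] F [-0.1  1.  -0.4] g 36.4 
shift [ 0.1 14.5  0.7] turn [0.11 0.01 0.04]
```

View pics/s23.png

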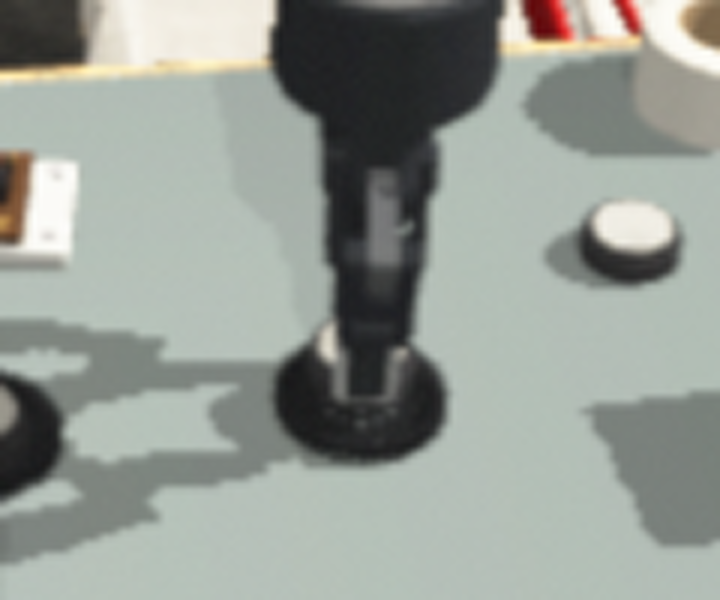

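The receiver hangs over the well of the right-hand ear cap, at (362,400). Lowering.

drive_tool:
  series:
    - [0.1,4,0.7,0.1,0,0,30]
    - [0.1,8,0.7,0.1,0,0,30]
    - [0.1,13,0.7,0.1,0,0,30]
    - [0.1,14.5,0.7,0.1,0,0,30]
    - [0.1,14.5,0.7,0.1,0,0,30]

```text
clock: 35.65
tcp_pos: [0.4703, -0.2042, 0.0983]
orientation: [-1.145, 1.305, -1.305]
contact_force: [0.2, -0.3, -0.3]
grip_width: 0.0367
```

drive_tool:
  series:
    - [0,0.8,0,0,0,0,30]
    - [0,1.2,0,0,0,0,30]
    - [0,1.2,0,0,0,0,30]

```text
clock: 35.95
tcp_pos: [0.4704, -0.2042, 0.0972]
orientation: [-1.145, 1.305, -1.305]
contact_force: [-0.1, -0.2, -1.4]
grip_width: 0.0368
```

drive_tool:
  series:
    - [0,0.4,0,0,0,0,30]
    - [0,0.6,0,0,0,0,30]
    - [0,0.6,0,0,0,0,30]

```text
clock: 36.25
tcp_pos: [0.4705, -0.2042, 0.0971]
orientation: [-1.145, 1.305, -1.305]
contact_force: [-2.7, 1.0, 5.5]
grip_width: 0.0363
```

drive_tool:
  series:
    - [0,0,0,0,0,0,40]
    - [0,0,0,0,0,0,46]
    - [0,0,0,0,0,0,55]
    - [0,0,0,0,0,0,58]
    - [0,0,0,0,0,0,58]

```text
clock: 36.75
tcp_pos: [0.4705, -0.2042, 0.097]
orientation: [-1.145, 1.305, -1.305]
contact_force: [-0.8, -0.0, 0.1]
grip_width: 0.0576
```

drive_tool:
  series:
    - [0,-10,0,0,0,0,58]
    - [0,-40,0,0,0,0,60]
    - [0,-85,0,0,0,0,60]
    - [0,-110,0,0,0,0,60]
    - [0,-110,0,0,0,0,60]

```text
clock: 37.25
tcp_pos: [0.4729, -0.2054, 0.2112]
orientation: [-1.139, 1.3, -1.309]
contact_force: [0.7, 0.4, -0.6]
grip_width: 0.0601
```

drive_tool:
  series:
    - [-40,0,50,0,0,0,60]
    - [-80,0,100,0,0,0,60]
    - [-110,0,150,0,0,0,60]
    - [-150,0,160,0,0,0,60]
    - [-190,0,160,0,0,0,60]

```text
clock: 37.75
tcp_pos: [0.6545, -0.0485, 0.2115]
orientation: [-1.139, 1.3, -1.313]
contact_force: [1.7, -0.1, -0.2]
grip_width: 0.0596
```

drive_tool:
  series:
    - [-50,0,0,0,0,0,60]
    - [-95,0,0,0,0,0,60]
    - [-130,0,0,0,0,0,60]
    - [-140,0,0,0,0,0,60]
    - [-140,0,0,0,0,0,60]

```text
clock: 38.25
tcp_pos: [0.6728, 0.0925, 0.2102]
orientation: [-1.142, 1.299, -1.309]
contact_force: [0.1, -1.5, 0.0]
grip_width: 0.0602
```

```bash
python3 - <<'E'
from meas import *
for n in ("top","scene"):
    c=cam(n); cv2.imwrite(f"pics/{n}24.png",c[0])
    if n=="top":
        cv2.imwrite("pics/t24.png",cv2.resize(c[0][120:320,110:430],None,fx=2.5,fy=2.5,interpolation=cv2.INTER_CUBIC))
        for t in CA: print(*caps(c,[t]), *faces(c,[t[0]],z=.1315,thr=75,R=10))
print(ray(cam("top"),(400,224),.1285),r.get_obs()["tcp_pos"],r.get_obs()["clock"])
E
```

```text
(array([0.4474, 0.2006]), 0.0246, (447.7, 200.5, 25.7)) (array([0.4466, 0.1999]), 0.0131, (446.2, 200.3, 14.0))
(array([0.4409, 0.0517]), 0.0244, (440.9, 51.6, 25.5)) (array([0.4399, 0.051 ]), 0.013, (440.1, 50.6, 13.9))
(array([ 0.4624, -0.0617]), 0.0308, (462.4, -61.5, 32.1)) (array([ 0.4615, -0.0621]), 0.0154, (461.5, -62.0, 16.2))
(array([ 0.4706, -0.2038]), 0.0309, (470.9, -204.1, 32.3)) (array([ 0.4698, -0.2046]), 0.0153, (469.9, -204.3, 16.1))
[ 0.54671025 -0.32299071  0.1285    ] [0.67295474 0.08722393 0.21125532] 38.4
```

View pics/t24.png

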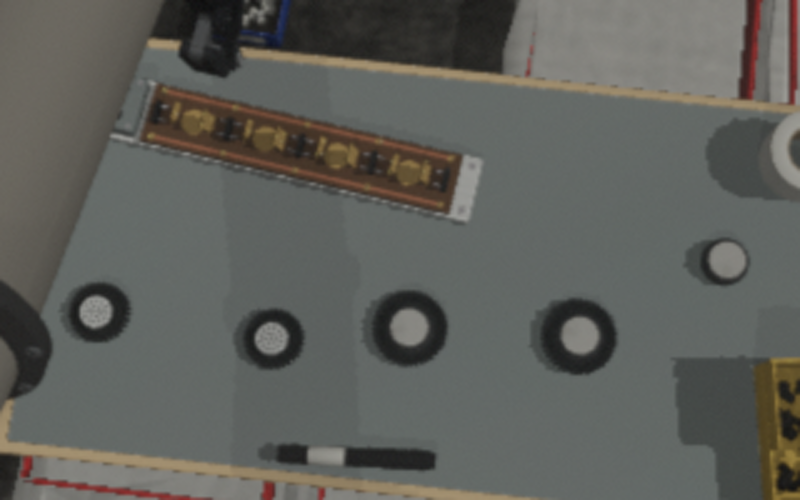

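View pics/scene24.png

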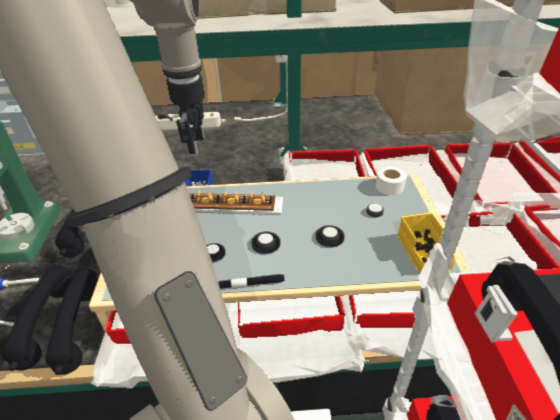

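All four capsules are centred to about 1.3 mm, the untested one still lies at (400,224), and the gripper hangs clear. Handing in.

```bash
python3 -c "
from bench import r
o=r.get_obs(); print(o['clock'],abs(o['qvel']).max(),o['contact_force'].round(1)); print(r.hand_in())"
```

```text
38.4 0.01059964751574582 [-0.2 -0.6  0.2]
the job is handed in; nothing more can be done
None
```

I pulled all four tested capsules out of the clips and set each one down in its own cap, receivers in the ear caps and transmitters in the mouth caps. I handed the job in at about 38 s.

- **Final images:** Each capsule lies face up, about 0.9–1.3 mm from its cap's centre, well within the clearance. All four clips are empty, the caps have not moved, and the untested capsule still lies where it was. The gripper is clear of everything.
- **Gentle placing:** I lowered each capsule until it touched the cap floor, feeling about 5 to 12 N before letting go. Flatness is judged from the camera views and from all four contact heights agreeing to within 0.6 mm. It was not measured directly.
- **Readings that disagreed:** The actual fingertips are about 27.7 mm higher than the reported TCP. I noticed this in the images before the first grasp. I confirmed it by touching the mat with the shut fingers (about 24 N), then corrected every later height for it.
- **Small errors:** The opening reads about 3.5 mm below the true capsule diameter when holding one. For the caps, the two cameras differed by about 2 mm in x.

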